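# Store the bearing caps under their dust cover and rack the scrapers

## Robot

A 6-joint arm with a two-finger parallel gripper is mounted at the origin on a cart in front of the work surface, level with it; the furniture and walls round the work are solid. World frame = base frame: x ahead of the robot, y to its left, z up, the work surface at z = 0. Lengths are in mm, angles in degrees, forces in N, time in s.
With the tool pointing down it reaches from about 300 to 850 mm from the base axis. Payload 4.2 kg.
Tool frame: the origin (TCP) lies midway between the tips of the shut fingers; the grasp point (between the pads) lies 19 mm behind it (env.tcp_to_grasp is the distance from the TCP to the grasp point, in mm); z points along the fingers, x is the direction in which the jaws open and shut, and the axes are right-handed (so a half turn about z gives the same grasp; the last joint's range is limited). The gripper opens to 91 mm and grips with 3 to 60 N. Pads are 32 mm wide; open, the fingers measure 118 mm over their backs; the gripper's body (76 mm by 178 mm) begins 60 mm behind the grasp point.
Start: joints at [-71.62, 18.312, 89.639, -0, 72.044, -1.146], TCP at [192.192, -541.946, 213.976] pointing down, gripper open.
Joint ranges: [-177.97, 177.97], [-48.28, 115.42], [12.27, 149.76], [-77.06, 257.06], [2.81, 150.46], [-146.56, 146.56]. Speed limits (degrees/s): [147.25, 147.25, 180, 180, 180, 180].

## Interface

Orientations are given as [roll, pitch, yaw] about the fixed x, y, z axes, in that order (R = Rz(yaw) Ry(pitch) Rx(roll)).
In Python, from workcell import env gives the robot as it stands.
- The arm moves only by the tool drive_tool, never from a script. Its argument "motion" is a list of rows, each a list of 2 entries, a list of its own where there are three numbers: the shift along the world's x, y, z in m, then the turn, a rotation vector about the world's x, y, z in rad. In form: [[[dx, dy, dz], [wx, wy, wz]], ...]. A call has exactly 10 rows; each row shifts and turns the commanded pose from where the row before left it; what a row does not reach is not made up. A row lasts 1/12 s, in which the tool goes at most 41.7 mm and 7.16 degrees, less where a joint would pass 70% of its speed; a pose out of reach is approached as far as the arm can. A call is refused whole if a number of a shift passes 0.0417 or a number of a turn 0.125, either way. A call with a gripper value outside its range is refused whole. "claw" is the opening, from 0 (shut) to 1 (fully open), set as the call begins (left out, the last holds). The fingers move at their own pace and stop on an object; "force" is the grip in N (left out, the last holds). Time passes only in rows, so rows that do not move let the fingers close, or fill a call up. It gives the time, the measured TCP pose, the force and the opening at its end, in the units of the state.
- env.state(): the state, without advancing time (a new reading comes with each control period).
- env.grab_frame(name): name is "scene" or "top" or "wrist"; returns the picture (400x640x3 uint8, red, green, blue); there is no depth.
- env.camera_params(name): a dict with "fov_y" (degrees; the focal length in pixels is half the picture's height over the tangent of half this angle, whatever the lens; pixels are square), "cx", "cy" (the principal point, pixels), "pose" (4x4, takes a point from camera to world coordinates). Camera axes: x right, y down, z forward; pixel columns grow to the right and rows downward; lengths in mm; the calibration is good to about 2 mm. A picture is of the moment at which its call begins: read the wrist's pose just before it. camera_params takes no time and is no camera call; for the wrist camera it gives the pose at the moment of the call.
- env.job_done(): hands the job in, once; it reports no verdict.
The state is a dict: "time_s": time; "qpos": joint angles; "qvel": joint speeds; "effort": joint torques, N m; "ee_pos": TCP position; "ee_rot": TCP orientation; "force": force on the tool from outside, world axes, zero at the start; "torque": the same for the moment, N m; "gripper_width": finger opening in mm.
Only numpy, scipy, OpenCV 4.12 (cv2) and the standard library are available. Lean on these libraries where they do the work, as an engineer would, in place of code of your own. Each camera call takes 0.05 s, during which the arm holds its last target.

## Task

Clear up after the bearing job: lift the dust cover off the round stand by its knob and stand it aside on the bench, stack the two bearing caps mouth-down on the stand, one on top of the other, and put the cover back over them so that it sits down flat. Slide every scraper lying on the bench blade first into a slot of the holder, one to a slot, fully home until its handle meets the block. Leave the gauge block and the tin where they are.

Things in the scene. Friction and masses are not known exactly. Their poses are not given: they have to be found in the camera images.
- scraper_1_grip (a point): Flat scraper lying on its flat face: steel blade 60 long x 40 wide x 3 thick (its underside level with the handle's underside) and a straight wooden handle 65 long x 18 wide x 16 thick; 125 overall, about 80 g. This point: middle of the handle, 8 above the underside; x axis points along the tool towards the blade, z up. The handle's front shoulder, where the blade begins, is 32.5 ahead of it (+x), the blade's edge 92.5 ahead. All scrapers are alike; one may be absent.
- scraper_1_tip (a point): Middle of the front edge of scraper_1's blade (half-way through its thickness, 1.5 above the underside); same axes as the grip point.
- scraper_2_grip (a point): Flat scraper lying on its flat face: steel blade 60 long x 40 wide x 3 thick (its underside level with the handle's underside) and a straight wooden handle 65 long x 18 wide x 16 thick; 125 overall, about 80 g. This point: middle of the handle, 8 above the underside; x axis points along the tool towards the blade, z up. The handle's front shoulder, where the blade begins, is 32.5 ahead of it (+x), the blade's edge 92.5 ahead. All scrapers are alike; one may be absent.
- scraper_2_tip (a point): Middle of the front edge of scraper_2's blade (half-way through its thickness, 1.5 above the underside); same axes as the grip point.
- scraper_3_grip (a point): Flat scraper lying on its flat face: steel blade 60 long x 40 wide x 3 thick (its underside level with the handle's underside) and a straight wooden handle 65 long x 18 wide x 16 thick; 125 overall, about 80 g. This point: middle of the handle, 8 above the underside; x axis points along the tool towards the blade, z up. The handle's front shoulder, where the blade begins, is 32.5 ahead of it (+x), the blade's edge 92.5 ahead. All scrapers are alike; one may be absent.
- scraper_3_tip (a point): Middle of the front edge of scraper_3's blade (half-way through its thickness, 1.5 above the underside); same axes as the grip point.
- cap_1_center (a point): Steel bearing cap, an open round cup standing mouth-down: outside diameter 54, skirt wall 4 (mouth 46 wide), shoulder 22 above the rim, and on top a round boss of diameter 38 that rises 7 more (29 in all). About 120 g. This point: on the axis, 14.5 above the rim; z up. The boss of one cap fits loosely (4 all round) into the mouth of the next, whose rim then rests on the shoulder, 22 higher.
- cap_2_center (a point): Steel bearing cap, an open round cup standing mouth-down: outside diameter 54, skirt wall 4 (mouth 46 wide), shoulder 22 above the rim, and on top a round boss of diameter 38 that rises 7 more (29 in all). About 120 g. This point: on the axis, 14.5 above the rim; z up. The boss of one cap fits loosely (4 all round) into the mouth of the next, whose rim then rests on the shoulder, 22 higher.
- stand_seat (a point): Round storage stand, fixed to the bench (place varies): grey disc of diameter 116, top 10 above the bench; on it a round step of diameter 73, 4 high, that centres the cover; on that a boss of diameter 38, 7 high, like a cap's, that centres the first cap. This point: on the axis at the top of the step, 14 above the bench, where the first cap's rim rests (so the cap's listed point is then 14.5 above it).
- cover_knob (a point): Loose aluminium dust cover, a bell open below: outside diameter 87 at the rim, shell 66 high, inside 62 high and 80 wide at the rim; on top a black knob of diameter 26 from 72 to 91 above the rim, on a neck of diameter 16. About 150 g. This point: on the axis in the knob, 81 above the rim; z up. It starts on the stand, its rim on the grey disc round the step (about 3.5 play), 10 above the bench.
- slot_1 (a point): Fixed grey holder block (196 wide, 68 deep, 62 high; place and yaw vary) with three level slots side by side, 62 apart, in its front, each 46 wide, 9 high and 64 deep, closed behind. slot_1 is the left one seen from the robot. This point: middle of this slot's floor at the front face, 43 above the bench; x axis points into the slot, square to the face, z up.
- slot_2 (a point): Fixed grey holder block (196 wide, 68 deep, 62 high; place and yaw vary) with three level slots side by side, 62 apart, in its front, each 46 wide, 9 high and 64 deep, closed behind. slot_1 is the left one seen from the robot. This point: middle of this slot's floor at the front face, 43 above the bench; x axis points into the slot, square to the face, z up.
- slot_3 (a point): Fixed grey holder block (196 wide, 68 deep, 62 high; place and yaw vary) with three level slots side by side, 62 apart, in its front, each 46 wide, 9 high and 64 deep, closed behind. slot_1 is the left one seen from the robot. This point: middle of this slot's floor at the front face, 43 above the bench; x axis points into the slot, square to the face, z up.
- holder: The same holder block; origin at the centre of its underside, front face 34 from it towards -x, x axis pointing into the slots (away from the robot), z up.
- gauge_block: Bystander: loose steel setting block 18 x 45 x 22 on the bench; origin at the centre of its underside. To be left alone. In front of it the bench is open (x 0.48 to 0.53 m, y -0.32 to 0.10 m) wherever no listed thing lies; left of y = 0.13 m stands an orange button box.
- tin: Bystander: loose round tin with a yellow lid, diameter 58, 27 high, on the bench at the front right, near the tall right-hand machine (keep the arm clear of that when it swings in from the right); origin at the centre of its underside. To be left alone.

How it is judged (in metres and radians):
On the way:
1. the dust cover stands on the bench beside the stand, upright and let go (horizontal distance between cover_knob and stand_seat above 0.095 m and height (world z) of cover_knob between 0.077 and 0.085 m and angle between cover_knob's own z axis and vertical below 0.06 rad and contact force between the fingers and anything else below 0.1 N), for 0.3 s.
At the end, for the whole second after the job is handed in: Caps mouth-down on the stand, one seated on the other (12 mm of the axis, 4 mm in height); cover seated over them (8 mm of the axis, 3 mm in height); every scraper present blade first in a slot of the holder, within 8 mm of the full 60 mm depth (((horizontal distance between each of cap_1_center, cap_2_center and stand_seat below 0.012 m and angle between each of cap_1_center, cap_2_center's own z axis and vertical below 0.08 rad and z of cap_1_center in the frame of stand_seat between 0.0105 and 0.0185 m and z of cap_2_center in the frame of stand_seat between 0.0325 and 0.0405 m) or (horizontal distance between each of cap_2_center, cap_1_center and stand_seat below 0.012 m and angle between each of cap_2_center, cap_1_center's own z axis and vertical below 0.08 rad and z of cap_2_center in the frame of stand_seat between 0.0105 and 0.0185 m and z of cap_1_center in the frame of stand_seat between 0.0325 and 0.0405 m)) and horizontal distance between cover_knob and stand_seat below 0.008 m and angle between cover_knob's own z axis and vertical below 0.06 rad and z of cover_knob in the frame of stand_seat between 0.074 and 0.08 m and x of each of scraper_1_tip, scraper_2_tip, scraper_3_tip in the frame of holder above 0.018 m and angle between the x axis of each of scraper_1_tip, scraper_2_tip, scraper_3_tip and the x axis of holder, either way round below 0.12 rad and z of scraper_1_tip in the frame of holder between 0.041 and 0.054 m and (y of scraper_1_tip in the frame of holder between 0.052 and 0.072 m or y of scraper_1_tip in the frame of holder between -0.01 and 0.01 m or y of scraper_1_tip in the frame of holder between -0.072 and -0.052 m) and height (world z) of each of scraper_1_grip, scraper_2_grip, scraper_3_grip below 0.07 m and z of scraper_2_tip in the frame of holder between 0.041 and 0.054 m and (y of scraper_2_tip in the frame of holder between 0.052 and 0.072 m or y of scraper_2_tip in the frame of holder between -0.01 and 0.01 m or y of scraper_2_tip in the frame of holder between -0.072 and -0.052 m) and z of scraper_3_tip in the frame of holder between 0.041 and 0.054 m and (y of scraper_3_tip in the frame of holder between 0.052 and 0.072 m or y of scraper_3_tip in the frame of holder between -0.01 and 0.01 m or y of scraper_3_tip in the frame of holder between -0.072 and -0.052 m)); the robot touches nothing.
It fails at once if the gauge block is moved more than 4 cm (distance of gauge_block from where it was at the start of the episode above 0.04 m).
It fails at once if the tin is moved more than 4 cm (distance of tin from where it was at the start of the episode above 0.04 m).
Of scraper_1, scraper_2, scraper_3 only 2 to 3 are there at a start; the rules pass over those that are not, and their reading is None.
At some moment in a run one of scraper_1, scraper_2, scraper_3 may be knocked a few centimetres aside while the robot is not near it.
Once in a run the grip may slacken for a moment while it holds something.
It also fails if it takes over 200 s, if anything falls off the work surface, if the arm or the gripper's body presses on something with over 40 N, if the wrist force passes 120 N, or if a joint passes its speed limit or range.

## Working session

There is one attempt and no reset: what is moved stays moved. The work goes in short steps, Python scripts to look and compute and a tool call to move; the robot and the scene stay as the last step left them, time stands still between calls to the robot, and variables do not carry over. Pictures are saved under pics/ and viewed, and the job is handed in when it is done.

Besides the shell and the picture viewer there is one more tool, called after ">>>" as name(argument=value, ...), one argument or row to a line, values as JSON. drive_tool: Moves the arm, as the interface text tells. Its arguments: {"type":"object","properties":{"motion":{"type":"array","items":{"type":"array"}},"claw":{"type":"number"},"force":{"type":"number"}},"required":["motion"]}

```bash
ls; mkdir -p pics
python3 - <<'E'
from workcell import env
import cv2
print(env.state())
for n in ["scene","top","wrist"]:
    p=env.camera_params(n); print(n,p)
    cv2.imwrite(f"pics/{n}0.png",env.grab_frame(n)[:,:,::-1])
E
```

```text
pics
{'time_s': 0.0, 'qpos': array([-7.16192302e+01,  1.83513341e+01,  8.97076463e+01, -1.23462475e-03,
        7.20433641e+01, -1.14578055e+00]), 'qvel': array([-0.10053646,  0.10121733,  0.01940813, -0.02851168,  0.02272023,
        0.01303057]), 'effort': array([ 1.65425276e-04, -4.12464094e+01, -2.31966734e+01,  7.22916378e-02,
        4.55727917e-02, -1.46827874e-04]), 'ee_pos': array([ 192.02326513, -541.44289115,  213.11495659]), 'ee_rot': array([-1.79999127e+02,  1.02347608e-01, -7.04730672e+01]), 'force': array([-0.13275202,  0.0659411 ,  0.54660437]), 'torque': array([-0.02296834, -0.01165271, -0.0384634 ]), 'gripper_width': 91.00870562635646}
scene {'fov_y': 45.29169047426951, 'cx': 315.7395958739273, 'cy': 200.84541808304127, 'pose': array([[ 4.57787264e-01, -3.85458005e-01,  8.01157255e-01,
        -3.54476368e+02],
       [-8.89027420e-01, -1.90548107e-01,  4.16319186e-01,
        -6.05545758e+02],
       [-7.81456426e-03, -9.02836389e-01, -4.29913232e-01,
         5.50341392e+02],
       [ 0.00000000e+00,  0.00000000e+00,  0.00000000e+00,
         1.00000000e+00]])}
to
[... 166 characters left out ...]
0e+02],
       [-9.99691317e-01, -2.38872011e-02, -6.83165133e-03,
        -1.29909878e+02],
       [ 9.45234894e-03, -1.11381634e-01, -9.93732753e-01,
         1.14852985e+03],
       [ 0.00000000e+00,  0.00000000e+00,  0.00000000e+00,
         1.00000000e+00]])}
wrist {'fov_y': 66.94837968256029, 'cx': 317.9762260275071, 'cy': 199.02423755162235, 'pose': array([[ 3.34648784e-01, -9.06644408e-01, -2.56916541e-01,
         2.65151781e+02],
       [-9.42339681e-01, -3.22685851e-01, -8.87117086e-02,
        -5.15997412e+02],
       [-2.47335815e-03,  2.71789916e-01, -9.62353430e-01,
         3.84056387e+02],
       [ 0.00000000e+00,  0.00000000e+00,  0.00000000e+00,
         1.00000000e+00]])}
```

View pics/scene0.png

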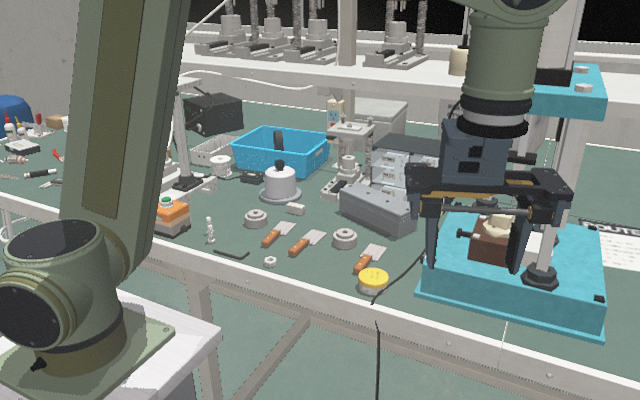

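View pics/top0.png

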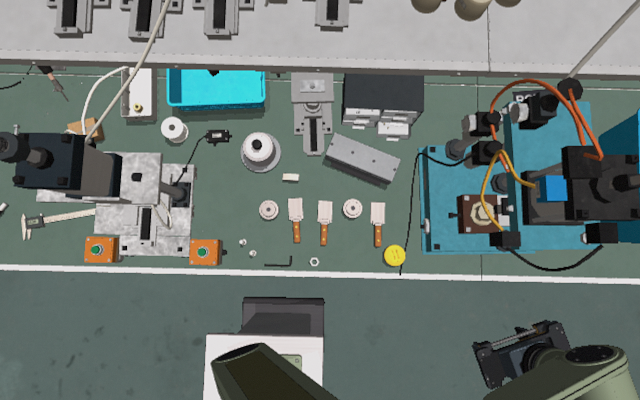

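View pics/wrist0.png

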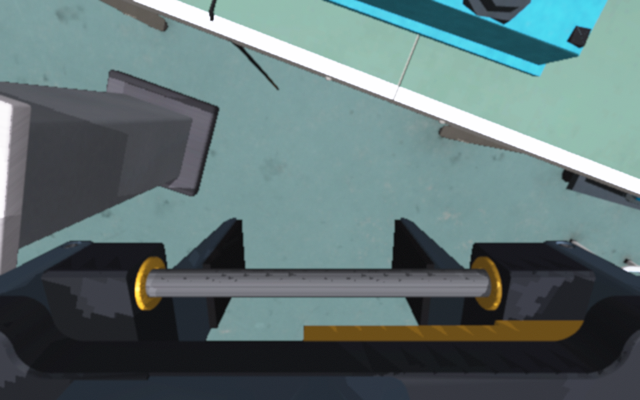

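The top view shows the cover at about (259,152), caps at (268,210) and (352,208), scrapers at x≈296, 325 and 377, the holder at (362,158), the gauge block at (290,177) and the tin at (395,255). I'll enlarge it.

```bash
cat > h.py <<'E'
import numpy as np, cv2
from workcell import env
def ray(p,uv):
    f=200/np.tan(np.radians(p['fov_y']/2)); 
    d=np.array([(uv[0]-p['cx'])/f,(uv[1]-p['cy'])/f,1.]); P=p['pose']
    return P[:3,3],P[:3,:3]@d
def at(p,uv,z):
    o,d=ray(p,uv); return (o+d*(z-o[2])/d[2])
def proj(p,X):
    P=p['pose']; c=P[:3,:3].T@(np.array(X,float)-P[:3,3]); f=200/np.tan(np.radians(p['fov_y']/2))
    return np.array([p['cx']+f*c[0]/c[2],p['cy']+f*c[1]/c[2]])
def crop(img,x0,y0,w,h,s,name):
    c=cv2.resize(img[y0:y0+h,x0:x0+w,::-1],None,fx=s,fy=s,interpolation=cv2.INTER_CUBIC)
    cv2.imwrite(name,c)
E
python3 - <<'E'
import cv2
i=cv2.imread("pics/top0.png")
cv2.imwrite("pics/t1.png",cv2.resize(i[120:280,230:420],None,fx=4,fy=4,interpolation=cv2.INTER_CUBIC)[:600])
E
```

```text
(no output)
```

View pics/t1.png

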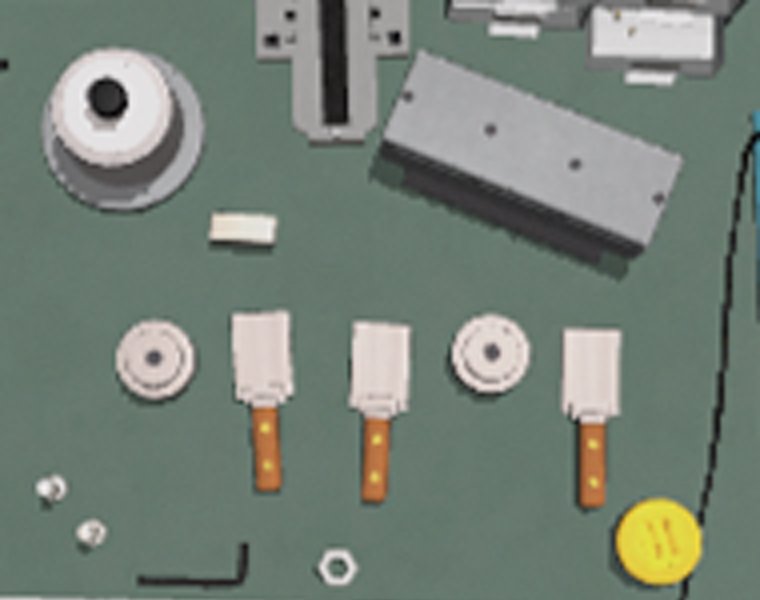

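Run:
```python
from h import *
p=env.camera_params("top")
def q(n,u,v,z): print(n,at(p,(230+(u+.5)/4-.5,120+(v+.5)/4-.5),z).round(1))
q('knob',107,98,101);q('disc',124,130,10)
for n,u,v in [('hBL',421,50),('hBR',682,158),('hFR',642,246),('hFL',384,142)]: q(n,u,v,62)
q('capL',154,358,29);q('capR',491,353,29)
for n,a,b in [('s1',(261,314),(268,490)),('s2',(382,323),(374,501)),('s3',(592,330),(592,506))]:
    q(n+'tip',*a,3);q(n+'end',*b,16)
q('gauge',243,227,22);q('tin',658,540,27)
```

```text
knob [654.1  26.5 101. ]
disc [654.3  27.2  10. ]
hBL [ 702.7 -179.5   62. ]
hBR [ 632.4 -357.3   62. ]
hFR [ 571.5 -330.4   62. ]
hFL [ 638.3 -155.6   62. ]
capL [491.2  -2.1  29. ]
capR [ 500.2 -232.9   29. ]
s1tip [526.5 -73.1   3. ]
s1end [403.3 -82.1  16. ]
s2tip [ 522.2 -158.3    3. ]
s2end [ 397.4 -155.1   16. ]
s3tip [ 520.8 -306.2    3. ]
s3end [ 397.5 -305.    16. ]
gauge [584.8 -59.8  22. ]
tin [ 375.4 -348.4   27. ]
```

>>> drive_tool(
  motion=[
    [[0.016,0.029,0.005],[0,0,0.123]],
    [[0.016,0.029,0.005],[0,0,0.123]],
    [[0.016,0.029,0.005],[0,0,0.123]],
    [[0.016,0.029,0.005],[0,0,0.123]],
    [[0.016,0.029,0.005],[0,0,0.123]],
    [[0.016,0.029,0.005],[0,0,0.123]],
    [[0.016,0.029,0.005],[0,0,0.123]],
    [[0.016,0.029,0.005],[0,0,0.123]],
    [[0.016,0.029,0.005],[0,0,0.123]],
    [[0.016,0.029,0.005],[0,0,0.123]],
  ],
  claw=1,
)

```text
time_s: 0.98
ee_pos: [352.5, -250.3, 264.1]
ee_rot: [-180.0, -0.0, 0.3]
force: [0.5, -0.1, 0.4]
gripper_width: 91.2
```

>>> drive_tool(
  motion=[
    [[0.014,0.005,0.01],[0,0,0]],
    [[0.014,0.005,0.01],[0,0,0]],
    [[0.014,0.005,0.01],[0,0,0]],
    [[0.014,0.005,0.01],[0,0,0]],
    [[0.014,0.005,0.01],[0,0,0]],
    [[0.014,0.005,0.01],[0,0,0]],
    [[0.014,0.005,0.01],[0,0,0]],
    [[0.014,0.005,0.01],[0,0,0]],
    [[0.014,0.005,0.01],[0,0,0]],
    [[0,0,0],[0,0,0]],
  ],
)

```text
time_s: 1.82
ee_pos: [480.8, -206.5, 355.1]
ee_rot: [180.0, -0.2, 0.1]
force: [-0.1, 0.5, -0.3]
gripper_width: 91.3
```

```bash
cat > look.py <<'E'
import sys,pickle
from h import *
n,cam=sys.argv[1],sys.argv[2]
p=env.camera_params(cam); f=env.grab_frame(cam)
pickle.dump(p,open(f'pics/{n}.pkl','wb')); cv2.imwrite(f'pics/{n}.png',f[:,:,::-1])
if len(sys.argv)>3:
    x,y,w,h,s=map(int,sys.argv[3:]); crop(f,x,y,w,h,s,f'pics/{n}c.png')
print(env.state()['ee_pos'].round(1),p['pose'][:3,3].round(1),p['pose'][:3,2].round(3))
E
python3 look.py w1 wrist
```

```text
[ 479.1 -206.8  354.1] [ 480.4 -129.3  525.9] [ 0.005 -0.272 -0.962]
```

View pics/w1.png

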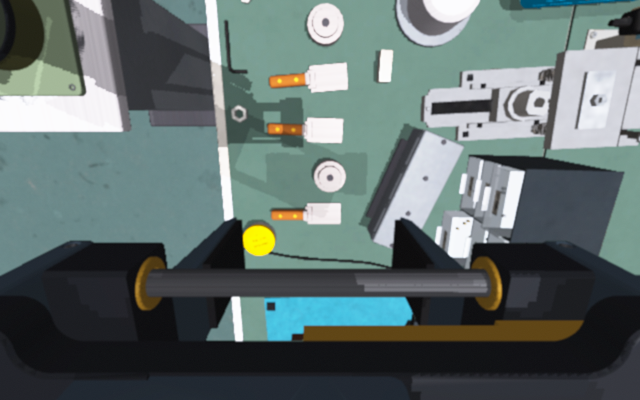

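Camera right is +x and up is +y; the holder, scrapers and caps are all in view. I'll enlarge it to measure.

Run:
```python
import cv2
i=cv2.imread("pics/w1.png")
cv2.imwrite("pics/w1c.png",cv2.resize(i[0:250,235:470],None,fx=3,fy=3,interpolation=cv2.INTER_CUBIC)[:600])
cv2.imwrite("pics/w1d.png",cv2.resize(i[115:255,345:485],None,fx=4,fy=4,interpolation=cv2.INTER_CUBIC)[:600])
```

```text
(no output)
```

View pics/w1c.png

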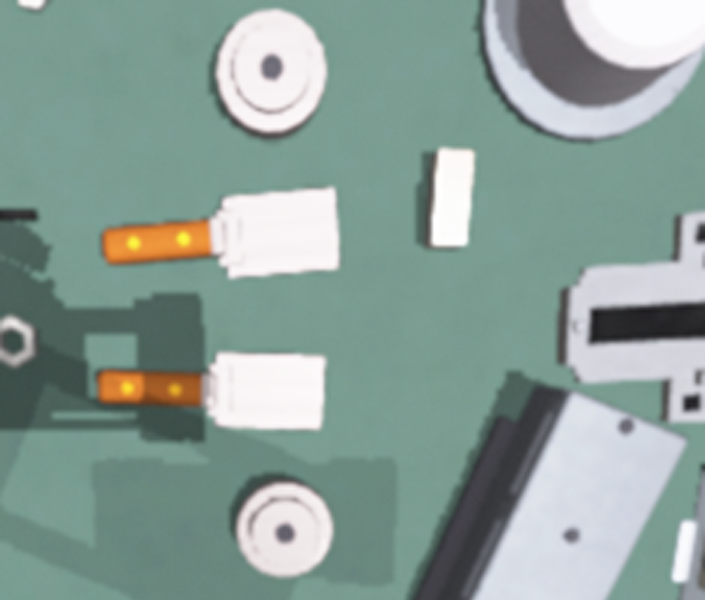

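View pics/w1d.png

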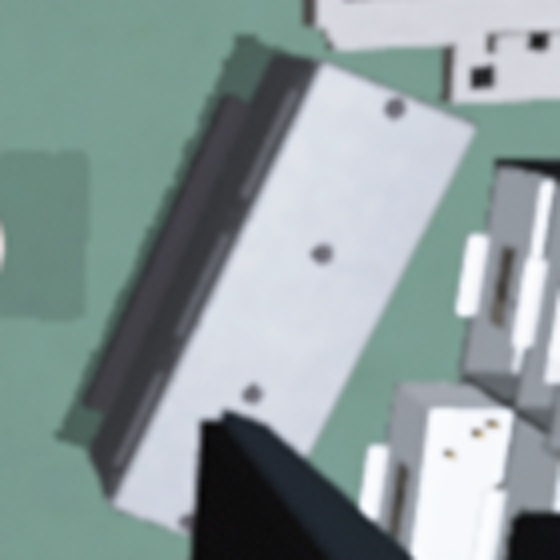

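Run:
```python
from h import *
import pickle
p=pickle.load(open('pics/w1.pkl','rb'))
def q(n,u,v,z,s,x0,y0): 
    r=at(p,(x0+(u+.5)/s-.5,y0+(v+.5)/s-.5),z); print(n,r.round(1)); return r
c=(3,235,0);d=(4,345,115)
q('capL',272,68,29,*c);q('capR',284,532,29,*c)
q('s1t',338,229,3,*c);q('s1e',104,246,16,*c);q('s2t',324,391,3,*c);q('s2e',99,388,16,*c)
a=q('hFL',318,62,62,*d);b=q('hFR',112,500,62,*d);e=q('hBL',476,127,62,*d)
q('gauge',455,198,22,*c)
print(np.linalg.norm(a-b),np.linalg.norm(e-a),np.degrees(np.arctan2(*(a-b)[:2]))*-1, np.degrees(np.arctan2(*(e-a)[1::-1])))
```

```text
capL [492.9  -0.7  29. ]
capR [ 501.6 -231.5   29. ]
s1t [529.7 -71.    3. ]
s1e [405.6 -81.2  16. ]
s2t [ 524.3 -156.     3. ]
s2e [ 399.9 -154.    16. ]
hFL [ 641.5 -152.9   62. ]
hFR [ 573.3 -330.3   62. ]
hBL [ 704.1 -177.    62. ]
gauge [587.6 -58.2  22. ]
190.02762716535003 67.01514942328053 -21.017579652884468 -21.001503879806815
```

>>> drive_tool(
  motion=[
    [[0.01,0.0417,0],[0,0,0]],
    [[0.01,0.0417,0],[0,0,0]],
    [[0.01,0.0417,0],[0,0,0]],
    [[0.01,0.0417,0],[0,0,0]],
    [[0.01,0.0417,0],[0,0,0]],
    [[0.025,0.005,-0.02],[0,0,0]],
    [[0.025,0.005,-0.02],[0,0,0]],
    [[0.025,0.005,-0.02],[0,0,0]],
    [[0.025,0.005,-0.02],[0,0,0]],
    [[0.025,0.005,-0.02],[0,0,0]],
  ],
)

```text
time_s: 2.7
ee_pos: [651.6, 20.3, 252.2]
ee_rot: [180.0, 0.1, -0.0]
force: [0.1, 0.1, 0.3]
gripper_width: 91.0
```

```bash
sleep 0; python3 look.py w2 wrist
```

```text
[654.1  21.1 246. ] [652.3  97.4 423. ] [-0.001 -0.272 -0.962]
```

View pics/w2.png

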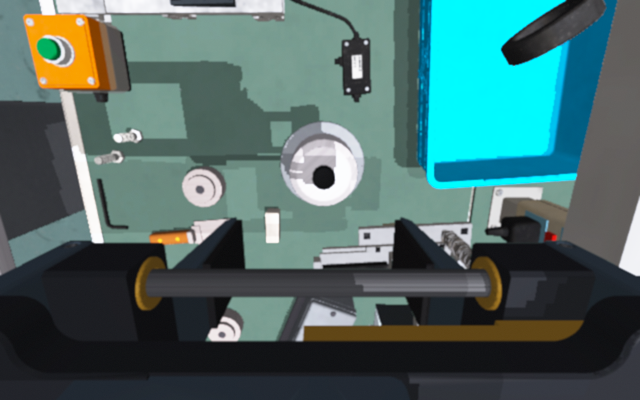

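Run:
```python
from h import *
import pickle
p=pickle.load(open('pics/w2.pkl','rb'))
print(at(p,(323.5,177.5),101).round(1), at(p,(322,163.5),10).round(1), proj(p,(655,27,10)),proj(p,(655+58,27,10)),proj(p,(655,27+58,10)),proj(p,(655,27-58,10)))
```

```text
[657.9  30.6 101. ] [657.3  31.3  10. ] [320.34364798 166.63058317] [362.46719958 166.6544614 ] [320.45118868 123.23251472] [320.24395936 206.85994641]
```

```bash
python3 look.py w3 wrist 270 110 110 110 5
```

```text
[651.6  20.5 247.4] [655.6  98.1 416.9] [-0.005 -0.271 -0.962]
```

View pics/w3c.png

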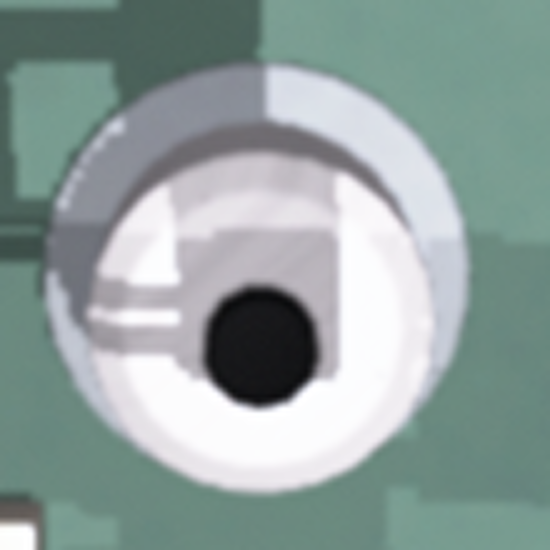

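Run:
```python
from h import *
import pickle
p=pickle.load(open('pics/w3.pkl','rb'))
print(at(p,(322.3,179),101).round(1), at(p,(320.6,164.6),10).round(1))
for i in range(4):
    s=env.state();print(s['time_s'],s['ee_pos'].round(1),s['qvel'].round(1));env.grab_frame('wrist')
    print(env.camera_params('wrist')['pose'][:3,3])
```

```text
[658.4  31.2 101. ] [656.8  31.8  10. ]
2.8 [651.6  20.5 247.4] [-0.7 -4.3 -0.1 -0.5  3.9 -0.4]
[652.37210528  97.31532731 420.84706241]
2.85 [650.7  20.1 250.1] [-0.4 -3.7 -1.2 -0.1  1.3  0.1]
[651.77695811  97.16355365 423.12642123]
2.9 [650.7  20.  252.3] [-0.2 -2.7 -1.1  0.   0.1  0. ]
[651.45399537  97.11259367 424.7798842 ]
2.95 [650.8  20.  254. ] [-0.1 -1.9 -0.8  0.1  0.   0.1]
[651.28455887  97.12432398 425.83474554]
```

```bash
python3 - <<'E'
from h import *
for i in range(4): env.grab_frame('wrist')
E
python3 look.py w4 wrist 270 110 110 110 5
```

```text
[651.5  20.4 255.3] [651.4  97.4 426.4] [ 0.003 -0.272 -0.962]
```

View pics/w4c.png

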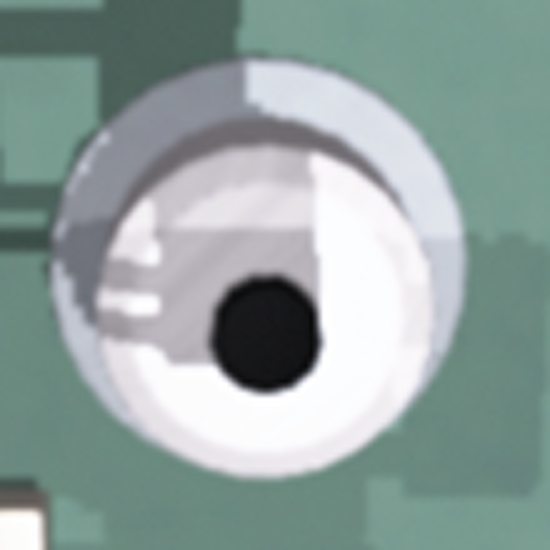

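Run:
```python
from h import *
import pickle
p=pickle.load(open('pics/w4.pkl','rb'))
print(at(p,(322.9,176.4),101).round(1), at(p,(321.2,162.8),10).round(1),env.state()['ee_pos'])
```

```text
[657.7  31.3 101. ] [657.  32.  10.] [651.45962961  20.40128811 255.34393662]
```

>>> drive_tool(
  motion=[
    [[0.002,0.0045,-0.02],[0,0,0]],
    [[0.002,0.0045,-0.02],[0,0,0]],
    [[0,0,-0.02],[0,0,0]],
    [[0,0,-0.02],[0,0,0]],
    [[0,0,-0.02],[0,0,0]],
    [[0,0,-0.015],[0,0,0]],
    [[0,0,-0.01],[0,0,0]],
    [[0,0,0],[0,0,0]],
    [[0,0,0],[0,0,0]],
    [[0,0,0],[0,0,0]],
  ],
)

```text
time_s: 4.08
ee_pos: [656.6, 29.7, 130.4]
ee_rot: [-180.0, -0.2, -0.0]
force: [-0.4, -0.3, 0.5]
gripper_width: 91.5
```

```bash
python3 look.py w5 wrist
```

```text
[656.7  29.6 130.5] [656.5 106.7 301.3] [ 0.003 -0.271 -0.962]
```

View pics/w5.png

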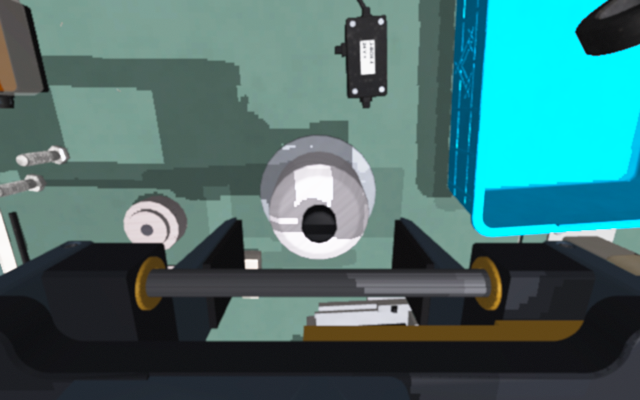

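Run:
```python
from h import *
import pickle
p=pickle.load(open('pics/w5.pkl','rb'))
t=np.array([656.7,29.6,130.5])
print(proj(p,t),at(p,(319,222),101).round(1),proj(p,t+[45.5,0,0]),proj(p,t+[-45.5,0,0]))
c=cv2.imread('pics/w5.png')[170:270,220:420]; cv2.imwrite('pics/w5c.png',cv2.resize(c,None,fx=4,fy=4,interpolation=cv2.INTER_CUBIC))
```

```text
[317.31972749 244.48873158] [657.9  33.4 101. ] [391.53961929 244.41831419] [242.98528678 244.55925766]
```

View pics/w5c.png

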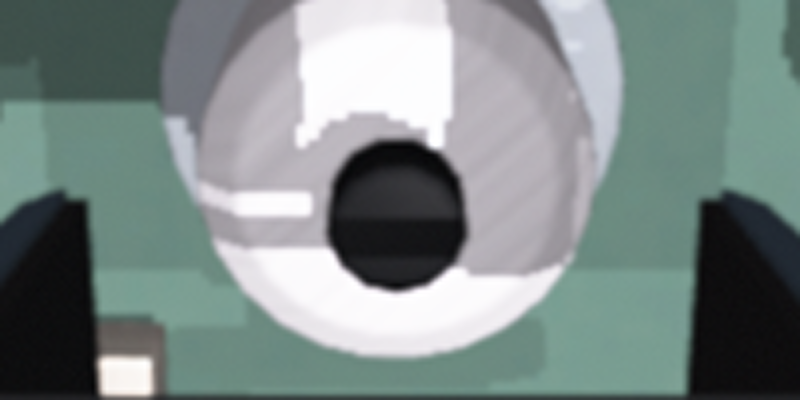

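Run:
```python
from h import *
import pickle
p=pickle.load(open('pics/w5.pkl','rb'))
t=np.array([656.7,29.6,130.5])
for d in ([-45.5,16,0],[45.5,16,0],[-45.5,11,0],[45.5,11,0],[-45.5,0,0],[-59,16,0]): print(d,proj(p,t+d))
for k in ([657.9,33.4],[656,29.5],[654.2,27]): print(k,proj(p,k+[101]),proj(p,k+[82]))
```

```text
[-45.5, 16, 0] [241.19408445 219.89103884]
[45.5, 16, 0] [393.31478763 219.78563985]
[-45.5, 11, 0] [241.7630122  227.72624196]
[45.5, 11, 0] [392.7509669  227.60935554]
[-45.5, 0, 0] [242.98528678 244.55925766]
[-59, 16, 0] [218.58575992 219.90670335]
[657.9, 33.4] [318.98095689 222.04362845] [318.82297151 213.46482596]
[656, 29.5] [316.28462369 227.2441706 ] [316.33989624 218.29436434]
[654.2, 27] [313.74887227 230.55164427] [314.00328961 221.36776882]
```

>>> drive_tool(
  motion=[
    [[0.001,0.0015,-0.01],[0,0,0]],
    [[0,0,-0.01],[0,0,0]],
    [[0,0,-0.01],[0,0,0]],
    [[0,0,-0.01],[0,0,0]],
    [[0,0,-0.006],[0,0,0]],
    [[0,0,-0.004],[0,0,0]],
    [[0,0,0],[0,0,0]],
    [[0,0,0],[0,0,0]],
    [[0,0,0],[0,0,0]],
    [[0,0,0],[0,0,0]],
  ],
)

```text
time_s: 4.97
ee_pos: [657.2, 31.2, 79.6]
ee_rot: [-180.0, -0.1, 0.0]
force: [-0.8, -0.4, -0.4]
gripper_width: 91.4
```

>>> drive_tool(
  motion=[
    [[0,0,0],[0,0,0]],
    [[0,0,0],[0,0,0]],
    [[0,0,0],[0,0,0]],
    [[0,0,0],[0,0,0]],
    [[0,0,0],[0,0,0]],
    [[0,0,0],[0,0,0]],
    [[0,0,0],[0,0,0]],
    [[0,0,0],[0,0,0]],
    [[0,0,0],[0,0,0]],
    [[0,0,0],[0,0,0]],
  ],
  claw=0.15,
  force=30,
)

```text
time_s: 5.8
ee_pos: [656.7, 31.2, 79.0]
ee_rot: [-180.0, -0.0, 0.0]
force: [0.6, -0.6, -0.6]
gripper_width: 27.5
```

>>> drive_tool(
  motion=[
    [[0,0,0],[0,0,0]],
    [[0,0,0],[0,0,0]],
    [[0,0,0],[0,0,0]],
    [[0,0,0],[0,0,0]],
    [[0,0,0.005],[0,0,0]],
    [[0,0,0.005],[0,0,0]],
    [[0,0,0.005],[0,0,0]],
    [[0,0,0.005],[0,0,0]],
    [[0,0,0.005],[0,0,0]],
    [[0,0,0.005],[0,0,0]],
  ],
  claw=0,
)

```text
time_s: 6.63
ee_pos: [656.8, 31.1, 109.7]
ee_rot: [-180.0, -0.0, -0.0]
force: [-0.7, -0.2, -1.0]
gripper_width: 25.1
```

```bash
python3 look.py s1 scene 200 100 160 120 4
```

```text
[657.5  31.2 110.8] [-354.5 -605.5  550.3] [ 0.801  0.416 -0.43 ]
```

View pics/s1c.png

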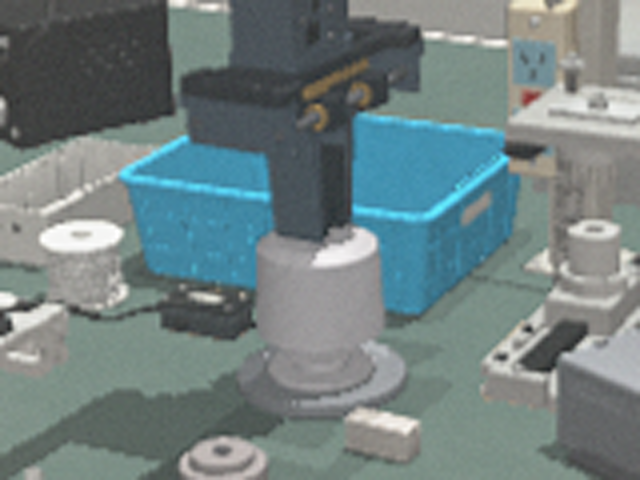

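>>> drive_tool(
  motion=[
    [[0,0,0.008],[0,0,0]],
    [[-0.01,0.003,0.008],[0,0,0]],
    [[-0.02,0.01,0],[0,0,0]],
    [[-0.022,0.011,0],[0,0,0]],
    [[-0.022,0.011,0],[0,0,0]],
    [[-0.022,0.011,0],[0,0,0]],
    [[-0.014,0.006,0],[0,0,0]],
    [[-0.007,0.002,-0.005],[0,0,0]],
    [[0,0,-0.005],[0,0,0]],
    [[0,0,-0.005],[0,0,0]],
  ],
)

```text
time_s: 7.52
ee_pos: [540.2, 85.1, 110.0]
ee_rot: [180.0, -0.1, 0.0]
force: [0.8, -0.2, -1.7]
gripper_width: 25.1
```

>>> drive_tool(
  motion=[
    [[0,0,-0.006],[0,0,0]],
    [[0,0,-0.006],[0,0,0]],
    [[0,0,-0.006],[0,0,0]],
    [[0,0,-0.006],[0,0,0]],
    [[0,0,-0.006],[0,0,0]],
    [[0,0,-0.004],[0,0,0]],
    [[0,0,-0.004],[0,0,0]],
    [[0,0,0],[0,0,0]],
    [[0,0,0],[0,0,0]],
    [[0,0,0],[0,0,0]],
  ],
)

```text
time_s: 8.35
ee_pos: [540.0, 85.2, 72.2]
ee_rot: [-180.0, -0.0, 0.0]
force: [-0.5, -0.1, -1.6]
gripper_width: 25.2
```

Lower the last 3–4 mm and check the force.

>>> drive_tool(
  motion=[
    [[0,0,-0.001],[0,0,0]],
    [[0,0,-0.001],[0,0,0]],
    [[0,0,-0.001],[0,0,0]],
    [[0,0,-0.0005],[0,0,0]],
    [[0,0,0],[0,0,0]],
    [[0,0,0],[0,0,0]],
    [[0,0,0],[0,0,0]],
    [[0,0,0],[0,0,0]],
    [[0,0,0],[0,0,0]],
    [[0,0,0],[0,0,0]],
  ],
)

```text
time_s: 9.18
ee_pos: [540.1, 85.2, 68.8]
ee_rot: [-180.0, -0.0, 0.0]
force: [0.4, -0.8, 3.6]
gripper_width: 25.0
```

>>> drive_tool(
  motion=[
    [[0,0,0],[0,0,0]],
    [[0,0,0],[0,0,0]],
    [[0,0,0],[0,0,0]],
    [[0,0,0],[0,0,0]],
    [[0,0,0],[0,0,0]],
    [[0,0,0],[0,0,0]],
    [[0,0,0.004],[0,0,0]],
    [[0,0,0.01],[0,0,0]],
    [[0,0,0.015],[0,0,0]],
    [[0,0,0.02],[0,0,0]],
  ],
  claw=1,
)

```text
time_s: 10.02
ee_pos: [539.0, 85.0, 117.8]
ee_rot: [180.0, 0.1, -0.0]
force: [-0.3, -0.1, -0.5]
gripper_width: 89.0
```

```bash
for i in 1 2 3 4; do python3 -c "
from h import *
env.grab_frame('top');env.grab_frame('top')"; done; python3 look.py w6 wrist; python3 look.py s2 scene 200 100 160 120 4
```

```text
[539.2  85.1 116.6] [539.8 162.2 287.4] [-0.001 -0.272 -0.962]
[539.3  85.1 116.7] [-354.5 -605.5  550.3] [ 0.801  0.416 -0.43 ]
```

View pics/w6.png

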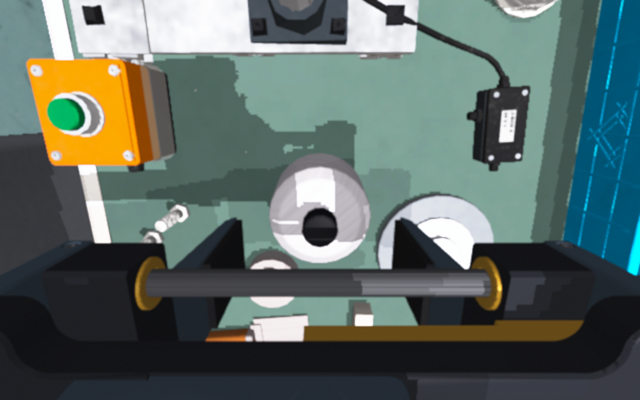

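View pics/s2c.png

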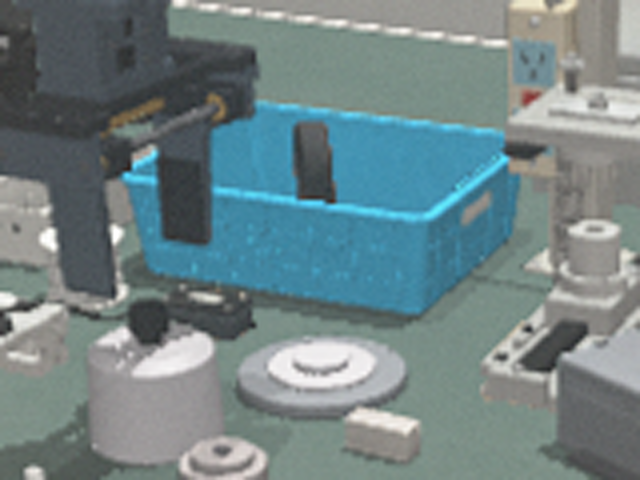

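The cover stands upright on the bench, released. Next is the left cap.

>>> drive_tool(
  motion=[
    [[0,0,0.02],[0,0,0]],
    [[-0.006,-0.012,0.01],[0,0,0]],
    [[-0.01,-0.018,0],[0,0,0]],
    [[-0.01,-0.018,0],[0,0,0]],
    [[-0.01,-0.018,0],[0,0,0]],
    [[-0.006,-0.012,0],[0,0,0]],
    [[-0.004,-0.008,0],[0,0,0]],
    [[0,0,0],[0,0,0]],
    [[0,0,0],[0,0,0]],
    [[0,0,0],[0,0,0]],
  ],
)

```text
time_s: 11.35
ee_pos: [494.3, -0.5, 147.5]
ee_rot: [-180.0, -0.0, 0.0]
force: [0.0, -0.3, 0.9]
gripper_width: 91.4
```

```bash
python3 look.py w7a wrist >/dev/null;python3 look.py w7 wrist 230 150 180 100 4
```

```text
[ 4.943e+02 -3.000e-01  1.474e+02] [494.6  76.7 318.3] [ 0.001 -0.271 -0.963]
```

View pics/w7c.png

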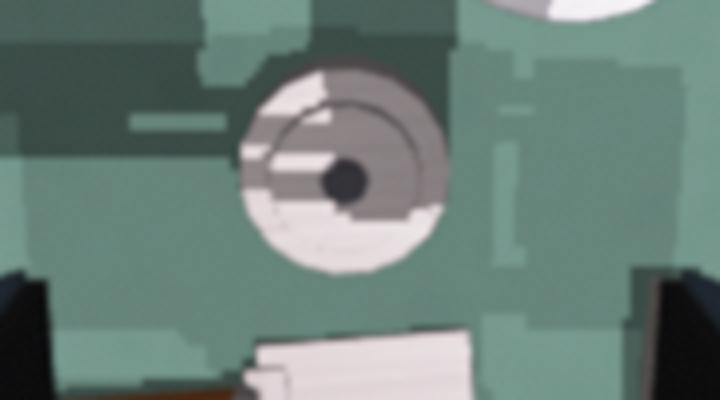

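Run:
```python
from h import *
import pickle
p=pickle.load(open('pics/w7.pkl','rb'))
print(at(p,(230+345.5/4-.5,150+182.5/4-.5),29).round(1),at(p,(230+345.5/4-.5,150+169.5/4-.5),22).round(1))
```

```text
[492.9  -0.8  29. ] [492.8   0.7  22. ]
```

>>> drive_tool(
  motion=[
    [[-0.001,0,-0.025],[0,0,0]],
    [[0,0,-0.025],[0,0,0]],
    [[0,0,-0.025],[0,0,0]],
    [[0,0,-0.025],[0,0,0]],
    [[0,0,-0.015],[0,0,0]],
    [[0,0,-0.012],[0,0,0]],
    [[0,0,-0.006],[0,0,0]],
    [[0,0,-0.005],[0,0,0]],
    [[0,0,0],[0,0,0]],
    [[0,0,0],[0,0,0]],
  ],
)

```text
time_s: 12.28
ee_pos: [493.3, -0.6, 9.8]
ee_rot: [-180.0, -0.0, 0.0]
force: [-0.3, -0.8, 0.8]
gripper_width: 91.2
```

>>> drive_tool(
  motion=[
    [[0,0,0],[0,0,0]],
    [[0,0,0],[0,0,0]],
    [[0,0,0],[0,0,0]],
    [[0,0,0],[0,0,0]],
    [[0,0,0],[0,0,0]],
    [[0,0,0],[0,0,0]],
    [[0,0,0],[0,0,0]],
    [[0,0,0],[0,0,0]],
    [[0,0,0],[0,0,0]],
    [[0,0,0],[0,0,0]],
  ],
  claw=0.4,
  force=30,
)

```text
time_s: 13.12
ee_pos: [492.7, -0.9, 9.6]
ee_rot: [180.0, 0.0, 0.0]
force: [-0.5, -0.3, 3.0]
gripper_width: 54.6
```

>>> drive_tool(
  motion=[
    [[0,0,0.006],[0,0,0]],
    [[0,0,0.012],[0,0,0]],
    [[0,0,0.02],[0,0,0]],
    [[0,0,0.02],[0,0,0]],
    [[0.015,-0.01,0.02],[0,0,0]],
    [[0.025,0,0.02],[0,0,0]],
    [[0.035,0.008,0],[0,0,0]],
    [[0.035,0.012,0],[0,0,0]],
    [[0.03,0.012,0],[0,0,0]],
    [[0.015,0.008,0],[0,0,0]],
  ],
)

```text
time_s: 13.95
ee_pos: [651.4, 30.2, 107.5]
ee_rot: [-180.0, -0.2, 0.0]
force: [0.2, -0.2, -1.5]
gripper_width: 54.4
```

>>> drive_tool(
  motion=[
    [[0.008,0.003,0],[0,0,0]],
    [[0,0,0],[0,0,0]],
    [[0,0,0],[0,0,0]],
    [[0,0,0],[0,0,0]],
    [[0,0,0],[0,0,0]],
    [[0,0,0],[0,0,0]],
    [[0,0,0],[0,0,0]],
    [[0,0,0],[0,0,0]],
    [[0,0,0],[0,0,0]],
    [[0,0,0],[0,0,0]],
  ],
)

```text
time_s: 14.78
ee_pos: [655.7, 32.1, 107.6]
ee_rot: [180.0, -0.0, -0.0]
force: [-0.4, 0.3, -1.1]
gripper_width: 54.2
```

```bash
python3 look.py w8 wrist 230 140 180 130 4
```

```text
[655.7  32.1 107.5] [656.1 109.2 278.4] [ 0.001 -0.272 -0.962]
```

View pics/w8c.png

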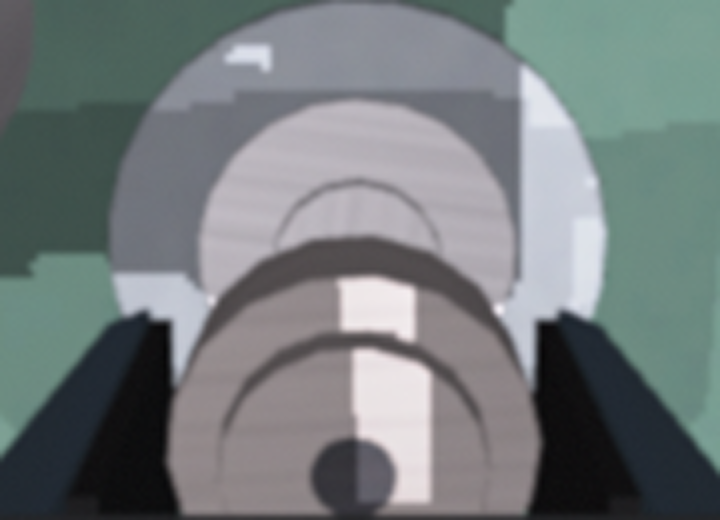

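Run:
```python
from h import *
import pickle
p=pickle.load(open('pics/w8.pkl','rb'))
def q(u,v,z): return at(p,(230+(u+.5)/4-.5,140+(v+.5)/4-.5),z).round(1)
print('cap',q(353,476,127),'step',q(358.5,258,14),'disc',q(358,250,10),'boss',q(358.5,262,21))
# predicted top edges for stand centre candidates
def pc(c,z,r): 
    a=np.linspace(0,2*np.pi,200); P=np.array([proj(p,(c[0]+r*np.cos(t),c[1]+r*np.sin(t),z)) for t in a]); P=(P-[229.5,139.5])*4-.5
    return P.min(0).round(),P.max(0).round()
for c in [(657,31.5),(657,30),(657,33)]:
    print(c,pc(c,10,58),pc(c,14,36.5),pc(c,21,19),pc(c,14,19))
for c in [(655.7,32.1),(655.7,33)]: print(c,pc(c,127,19),pc(c,120,27))
```

```text
cap [656.1  32.3 127. ] step [657.4  29.7  14. ] disc [657.3  30.4  10. ] boss [657.4  30.9  21. ]
(657, 31.5) (array([105., -10.]), array([608., 474.])) (array([196.,  91.]), array([517., 399.])) (array([271., 176.]), array([442., 340.])) (array([273., 169.]), array([440., 329.]))
(657, 30) (array([105.,  -3.]), array([608., 480.])) (array([197.,  98.]), array([517., 405.])) (array([271., 183.]), array([442., 346.])) (array([273., 175.]), array([440., 335.]))
(657, 33) (array([105., -17.]), array([608., 468.])) (array([196.,  84.]), array([517., 393.])) (array([271., 169.]), array([442., 333.])) (array([273., 162.]), array([440., 323.]))
(655.7, 32.1) (array([212., 348.]), array([488., 599.])) (array([161., 275.]), array([538., 620.]))
(655.7, 33) (array([212., 342.]), array([488., 593.])) (array([161., 269.]), array([539., 615.]))
```

>>> drive_tool(
  motion=[
    [[0.0013,-0.002,0],[0,0,0]],
    [[0,0,-0.015],[0,0,0]],
    [[0,0,-0.015],[0,0,0]],
    [[0,0,-0.015],[0,0,0]],
    [[0,0,-0.012],[0,0,0]],
    [[0,0,-0.01],[0,0,0]],
    [[0,0,-0.007],[0,0,0]],
    [[0,0,-0.005],[0,0,0]],
    [[0,0,-0.003],[0,0,0]],
    [[0,0,0],[0,0,0]],
  ],
)

```text
time_s: 15.67
ee_pos: [657.0, 30.1, 25.1]
ee_rot: [180.0, 0.0, -0.0]
force: [-0.8, -0.1, -2.2]
gripper_width: 53.9
```

>>> drive_tool(
  motion=[
    [[0,0,-0.001],[0,0,0]],
    [[0,0,-0.001],[0,0,0]],
    [[0,0,0],[0,0,0]],
    [[0,0,0],[0,0,0]],
    [[0,0,0],[0,0,0]],
    [[0,0,0],[0,0,0]],
    [[0,0,0],[0,0,0]],
    [[0,0,0],[0,0,0]],
    [[0,0,0],[0,0,0]],
    [[0,0,0],[0,0,0]],
  ],
)

```text
time_s: 16.5
ee_pos: [657.3, 30.2, 23.8]
ee_rot: [-180.0, -0.0, 0.0]
force: [-1.3, 0.1, 1.8]
gripper_width: 54.1
```

>>> drive_tool(
  motion=[
    [[0,0,-0.0005],[0,0,0]],
    [[0,0,0],[0,0,0]],
    [[0,0,0],[0,0,0]],
    [[0,0,0],[0,0,0]],
    [[0,0,0],[0,0,0]],
    [[0,0,0],[0,0,0]],
    [[0,0,0],[0,0,0]],
    [[0,0,0],[0,0,0]],
    [[0,0,0],[0,0,0]],
    [[0,0,0],[0,0,0]],
  ],
  claw=0.9,
)

```text
time_s: 17.33
ee_pos: [657.1, 30.1, 23.0]
ee_rot: [-180.0, -0.0, -0.0]
force: [0.8, -0.4, 0.1]
gripper_width: 82.2
```

>>> drive_tool(
  motion=[
    [[0,0,0.01],[0,0,0]],
    [[0,0,0.02],[0,0,0]],
    [[0,0,0.025],[0,0,0]],
    [[0,0,0.03],[0,0,0]],
    [[0,0,0.025],[0,0,0]],
    [[0,0,0.015],[0,0,0]],
    [[0,0,0],[0,0,0]],
    [[0,0,0],[0,0,0]],
    [[0,0,0],[0,0,0]],
    [[0,0,0],[0,0,0]],
  ],
)

```text
time_s: 18.17
ee_pos: [656.0, 30.1, 146.2]
ee_rot: [180.0, 0.2, -0.0]
force: [0.3, 0.1, -0.7]
gripper_width: 81.9
```

```bash
python3 look.py w9 wrist 230 140 180 130 4
```

```text
[656.1  30.1 146.2] [656.9 107.2 317. ] [-0.003 -0.272 -0.962]
```

View pics/w9c.png

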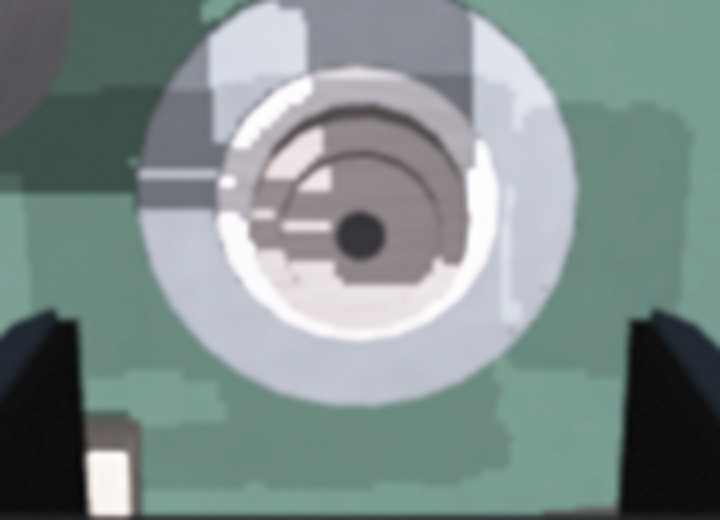

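Run:
```python
from h import *
import pickle
p=pickle.load(open('pics/w9.pkl','rb'))
def q(u,v,z): return at(p,(230+(u+.5)/4-.5,140+(v+.5)/4-.5),z).round(1)
print('cap',q(359.5,235,43))
def pc(c,z,r): 
    a=np.linspace(0,2*np.pi,200); P=np.array([proj(p,(c[0]+r*np.cos(t),c[1]+r*np.sin(t),z)) for t in a]); P=(P-[229.5,139.5])*4-.5
    return P.min(0).round(),P.max(0).round()
for c in [(657.4,30)]:
    print(c,pc(c,10,58),pc(c,14,36.5),pc(c,36,27),pc(c,43,19))
```

```text
cap [657.7  30.5  43. ]
(657.4, 30) (array([136., -24.]), array([580., 408.])) (array([217.,  65.]), array([500., 339.])) (array([246., 118.]), array([470., 335.])) (array([278., 158.]), array([439., 313.]))
```

>>> drive_tool(
  motion=[
    [[-0.038,0,0],[0,0,0]],
    [[-0.04,-0.01,0],[0,0,0]],
    [[-0.04,-0.025,0],[0,0,0]],
    [[-0.025,-0.038,0],[0,0,0]],
    [[-0.012,-0.04,0],[0,0,0]],
    [[0,-0.041,0],[0,0,0]],
    [[0,-0.041,0],[0,0,0]],
    [[0,-0.036,0],[0,0,0]],
    [[0,-0.02,0],[0,0,0]],
    [[0,-0.01,0],[0,0,0]],
  ],
  claw=1,
)

```text
time_s: 19.05
ee_pos: [508.2, -227.3, 146.9]
ee_rot: [-180.0, 0.1, -0.2]
force: [0.2, 0.1, 0.3]
gripper_width: 91.1
```

>>> drive_tool(
  motion=[
    [[0,0,0],[0,0,0]],
    [[0,0,0],[0,0,0]],
    [[0,0,0],[0,0,0]],
    [[0,0,0],[0,0,0]],
    [[0,0,0],[0,0,0]],
    [[0,0,0],[0,0,0]],
    [[0,0,0],[0,0,0]],
    [[0,0,0],[0,0,0]],
    [[0,0,0],[0,0,0]],
    [[0,0,0],[0,0,0]],
  ],
)

```text
time_s: 19.88
ee_pos: [508.9, -224.6, 148.0]
ee_rot: [-180.0, -0.0, 0.0]
force: [-0.7, -0.3, 0.4]
gripper_width: 91.1
```

```bash
python3 look.py w10 wrist 230 140 180 130 4
```

```text
[ 508.9 -224.6  148. ] [ 509.2 -147.5  318.9] [ 0.001 -0.272 -0.962]
```

View pics/w10c.png

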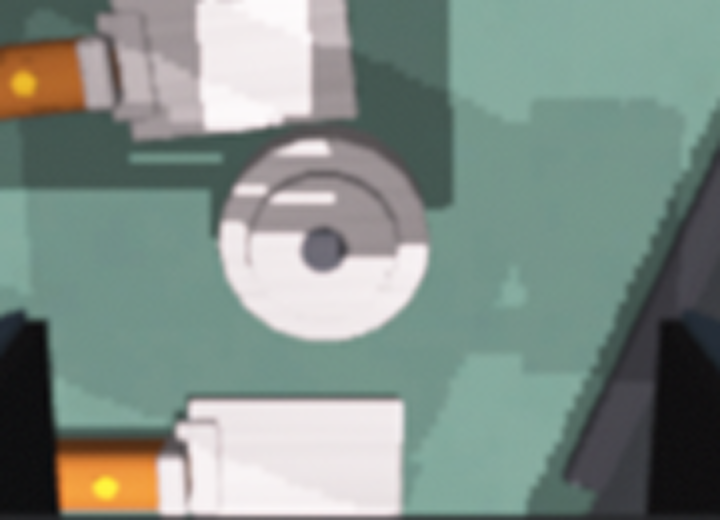

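View pics/w10.png

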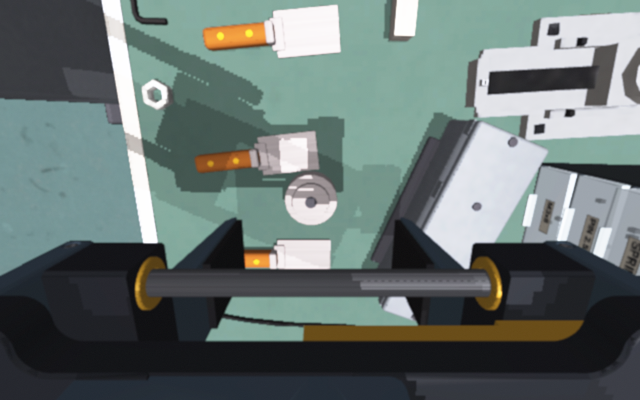

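Run:
```python
from h import *
import pickle
p=pickle.load(open('pics/w10.pkl','rb'))
def q(u,v,z): return at(p,(230+(u+.5)/4-.5,140+(v+.5)/4-.5),z).round(1)
print('cap',q(323,250,29),q(324.5,237,22),'blade low',q(135,140,3),q(355,115,3), 's3 edge',q(190,400,3))
```

```text
cap [ 501.9 -232.5   29. ] [ 502.1 -231.1   22. ] blade low [ 451.6 -209.8    3. ] [ 509.9 -203.     3. ] s3 edge [ 463.4 -284.2    3. ]
```

>>> drive_tool(
  motion=[
    [[-0.004,-0.006,-0.025],[0,0,0]],
    [[-0.003,-0.0035,-0.025],[0,0,0]],
    [[0,0,-0.025],[0,0,0]],
    [[0,0,-0.025],[0,0,0]],
    [[0,0,-0.015],[0,0,0]],
    [[0,0,-0.012],[0,0,0]],
    [[0,0,-0.006],[0,0,0]],
    [[0,0,-0.005],[0,0,0]],
    [[0,0,0],[0,0,0]],
    [[0,0,0],[0,0,0]],
  ],
)

```text
time_s: 20.77
ee_pos: [502.3, -234.4, 10.4]
ee_rot: [180.0, -0.1, -0.0]
force: [-0.1, 0.6, 0.3]
gripper_width: 91.3
```

>>> drive_tool(
  motion=[
    [[0,0,0],[0,0,0]],
    [[0,0,0],[0,0,0]],
    [[0,0,0],[0,0,0]],
    [[0,0,0],[0,0,0]],
    [[0,0,0],[0,0,0]],
    [[0,0,0],[0,0,0]],
    [[0,0,0],[0,0,0]],
    [[0,0,0],[0,0,0]],
    [[0,0,0],[0,0,0]],
    [[0,0,0],[0,0,0]],
  ],
  claw=0.4,
  force=30,
)

```text
time_s: 21.6
ee_pos: [501.9, -234.2, 10.1]
ee_rot: [180.0, -0.0, -0.0]
force: [-0.1, 0.7, 2.4]
gripper_width: 53.7
```

>>> drive_tool(
  motion=[
    [[0,0,0.006],[0,0,0]],
    [[0,0,0.014],[0,0,0]],
    [[0,0,0.025],[0,0,0]],
    [[0,0,0.03],[0,0,0]],
    [[0,0.015,0.03],[0,0,0]],
    [[0,0.03,0.015],[0,0,0]],
    [[0,0.04,0],[0,0,0]],
    [[0,0.04,0],[0,0,0]],
    [[0,0.04,0],[0,0,0]],
    [[0.01,0.035,0],[0,0,0]],
  ],
)

```text
time_s: 22.43
ee_pos: [509.6, -32.0, 130.2]
ee_rot: [-180.0, 0.1, -0.0]
force: [0.5, -0.0, -1.4]
gripper_width: 53.5
```

>>> drive_tool(
  motion=[
    [[0.025,0.03,0],[0,0,0]],
    [[0.035,0.015,0],[0,0,0]],
    [[0.04,0.01,0],[0,0,0]],
    [[0.03,0.005,0],[0,0,0]],
    [[0.015,0.002,0],[0,0,0]],
    [[0,0,0],[0,0,0]],
    [[0,0,0],[0,0,0]],
    [[0,0,0],[0,0,0]],
    [[0,0,0],[0,0,0]],
    [[0,0,0],[0,0,0]],
  ],
)

```text
time_s: 23.27
ee_pos: [655.8, 27.5, 130.4]
ee_rot: [180.0, 0.0, -0.0]
force: [0.2, -0.1, -0.8]
gripper_width: 54.0
```

```bash
python3 look.py w11a wrist;python3 look.py w11 wrist 230 140 180 130 4
```

```text
[656.   27.5 130.4] [656.3 104.6 301.2] [ 0.    -0.272 -0.962]
[656.2  27.6 130.4] [656.4 104.6 301.3] [ 0.    -0.272 -0.962]
```

View pics/w11c.png

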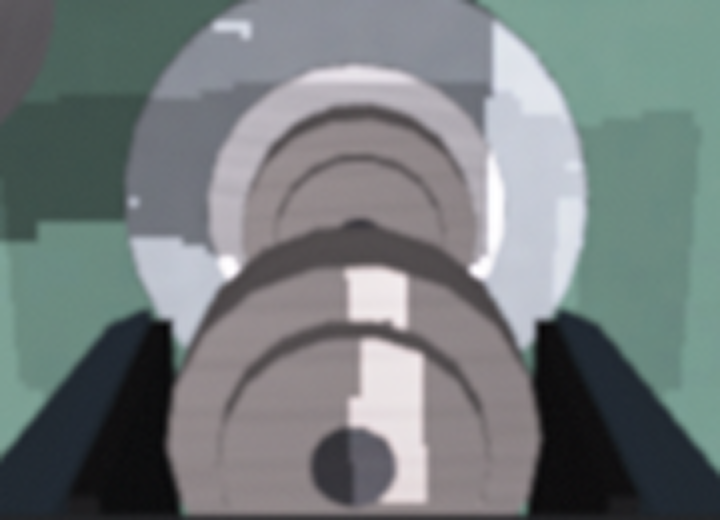

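Run:
```python
from h import *
import pickle
p=pickle.load(open('pics/w11.pkl','rb'))
def q(u,v,z): return at(p,(230+(u+.5)/4-.5,140+(v+.5)/4-.5),z).round(1)
print('cap',q(353,467,149.3))
def pc(c,z,r): 
    a=np.linspace(0,2*np.pi,200); P=np.array([proj(p,(c[0]+r*np.cos(t),c[1]+r*np.sin(t),z)) for t in a]); P=(P-[229.5,139.5])*4-.5
    return P.min(0).round(),P.max(0).round()
for c in [(657.4,30)]:
    print(c,pc(c,10,58),pc(c,14,36.5),pc(c,36,27),pc(c,43,19))
c=(656.2,30); print(pc(c,149.3,19),pc(c,142.3,27))
```

```text
cap [656.5  28.9 149.3]
(657.4, 30) (array([123., -30.]), array([590., 423.])) (array([208.,  63.]), array([506., 352.])) (array([238., 119.]), array([476., 348.])) (array([272., 161.]), array([443., 326.]))
(array([213., 329.]), array([489., 582.])) (array([162., 257.]), array([540., 604.]))
```

>>> drive_tool(
  motion=[
    [[0.0009,0.0013,0],[0,0,0]],
    [[0,0,-0.015],[0,0,0]],
    [[0,0,-0.015],[0,0,0]],
    [[0,0,-0.015],[0,0,0]],
    [[0,0,-0.012],[0,0,0]],
    [[0,0,-0.01],[0,0,0]],
    [[0,0,-0.007],[0,0,0]],
    [[0,0,-0.005],[0,0,0]],
    [[0,0,-0.003],[0,0,0]],
    [[0,0,0],[0,0,0]],
  ],
)

```text
time_s: 24.2
ee_pos: [657.7, 29.1, 47.6]
ee_rot: [180.0, 0.0, -0.0]
force: [-1.0, -0.0, -0.9]
gripper_width: 53.6
```

>>> drive_tool(
  motion=[
    [[0,0,-0.001],[0,0,0]],
    [[0,0,-0.001],[0,0,0]],
    [[0,0,-0.0005],[0,0,0]],
    [[0,0,0],[0,0,0]],
    [[0,0,0],[0,0,0]],
    [[0,0,0],[0,0,0]],
    [[0,0,0],[0,0,0]],
    [[0,0,0],[0,0,0]],
    [[0,0,0],[0,0,0]],
    [[0,0,0],[0,0,0]],
  ],
)

```text
time_s: 25.03
ee_pos: [658.2, 29.2, 46.1]
ee_rot: [-180.0, -0.1, 0.0]
force: [-0.2, 0.2, 5.3]
gripper_width: 53.6
```

Contact came at the expected height (46.1), so I'll release it.

>>> drive_tool(
  motion=[
    [[0,0,0],[0,0,0]],
    [[0,0,0],[0,0,0]],
    [[0,0,0],[0,0,0]],
    [[0,0,0],[0,0,0]],
    [[0,0,0],[0,0,0]],
    [[0,0,0],[0,0,0]],
    [[0,0,0],[0,0,0]],
    [[0,0,0],[0,0,0]],
    [[0,0,0],[0,0,0]],
    [[0,0,0],[0,0,0]],
  ],
  claw=0.9,
)

```text
time_s: 25.87
ee_pos: [657.8, 29.1, 45.4]
ee_rot: [180.0, -0.0, -0.0]
force: [-0.4, -0.2, -0.1]
gripper_width: 82.0
```

>>> drive_tool(
  motion=[
    [[0,0,0.01],[0,0,0]],
    [[0,0,0.02],[0,0,0]],
    [[0,0,0.025],[0,0,0]],
    [[0,0,0.03],[0,0,0]],
    [[0,0,0.025],[0,0,0]],
    [[0,0,0.015],[0,0,0]],
    [[0,0,0],[0,0,0]],
    [[0,0,0],[0,0,0]],
    [[0,0,0],[0,0,0]],
    [[0,0,0],[0,0,0]],
  ],
)

```text
time_s: 26.7
ee_pos: [656.8, 29.1, 168.7]
ee_rot: [180.0, 0.2, -0.0]
force: [-0.2, -0.1, -1.1]
gripper_width: 81.9
```

```bash
python3 look.py s3 scene 200 100 160 120 4;python3 look.py w12 wrist 230 140 180 130 4
```

```text
[656.9  29.1 168.7] [-354.5 -605.5  550.3] [ 0.801  0.416 -0.43 ]
[657.   29.1 168.8] [657.8 106.2 339.5] [-0.002 -0.272 -0.962]
```

View pics/w12c.png

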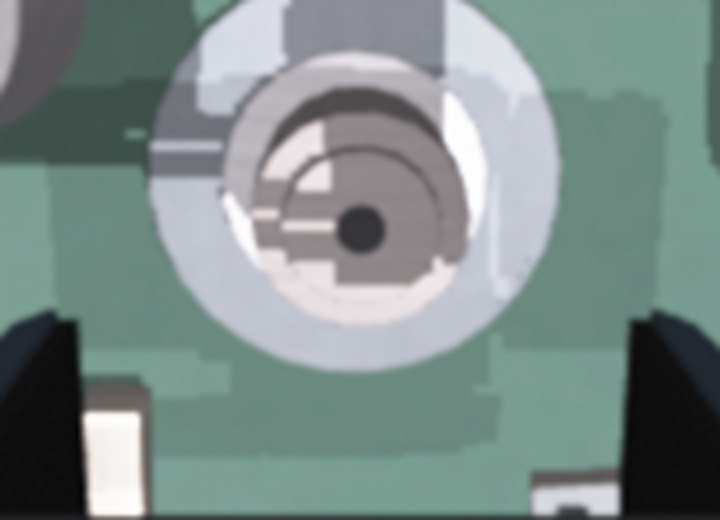

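View pics/s3c.png

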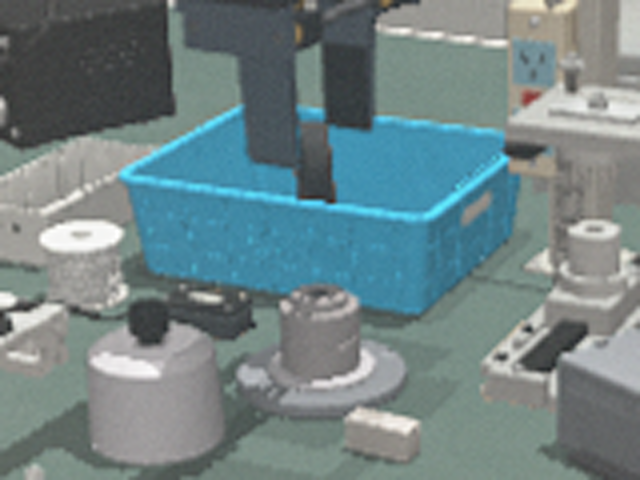

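Both caps are stacked upright on the stand. Next I'll fetch the cover.

>>> drive_tool(
  motion=[
    [[-0.018,0.008,0],[0,0,0]],
    [[-0.026,0.013,0],[0,0,0]],
    [[-0.026,0.013,0],[0,0,0]],
    [[-0.022,0.011,0],[0,0,0]],
    [[-0.016,0.008,0],[0,0,0]],
    [[-0.009,0.003,-0.01],[0,0,0]],
    [[0,0,-0.02],[0,0,0]],
    [[0,0,-0.01],[0,0,0]],
    [[0,0,0],[0,0,0]],
    [[0,0,0],[0,0,0]],
  ],
  claw=1,
)

```text
time_s: 27.63
ee_pos: [540.7, 85.0, 129.7]
ee_rot: [180.0, 0.1, -0.0]
force: [-0.6, 0.1, -0.6]
gripper_width: 91.5
```

```bash
python3 look.py w13a wrist >/dev/null; python3 look.py w13 wrist 230 140 180 130 4
```

```text
[541.6  85.  130.9] [541.7 162.1 301.3] [ 0.001 -0.272 -0.962]
```

View pics/w13c.png

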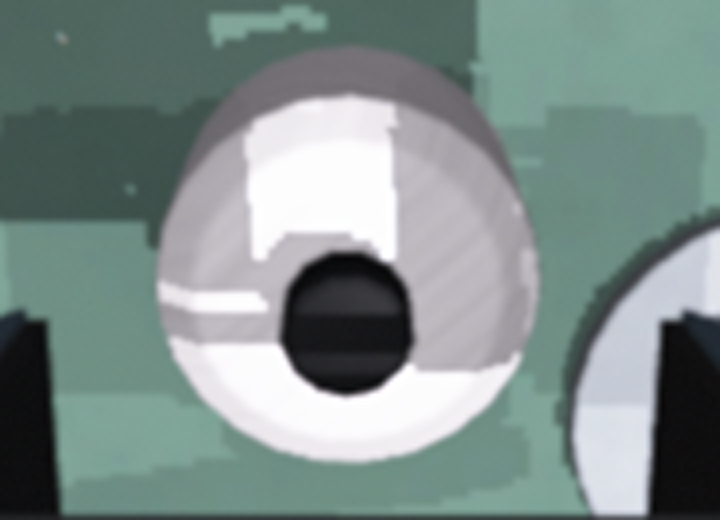

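Run:
```python
from h import *
import pickle
p=pickle.load(open('pics/w13.pkl','rb'))
print(at(p,(230+347.5/4-.5,140+330.5/4-.5),91).round(1),env.state()['ee_pos'])
```

```text
[540.7  85.   91. ] [541.63985521  85.04391037 130.89734478]
```

>>> drive_tool(
  motion=[
    [[-0.001,0,-0.015],[0,0,0]],
    [[0,0,-0.015],[0,0,0]],
    [[0,0,-0.012],[0,0,0]],
    [[0,0,-0.01],[0,0,0]],
    [[0,0,-0.005],[0,0,0]],
    [[0,0,-0.004],[0,0,0]],
    [[0,0,0],[0,0,0]],
    [[0,0,0],[0,0,0]],
    [[0,0,0],[0,0,0]],
    [[0,0,0],[0,0,0]],
  ],
)

```text
time_s: 28.57
ee_pos: [540.2, 85.2, 70.1]
ee_rot: [-180.0, -0.1, 0.0]
force: [0.5, 0.4, 0.7]
gripper_width: 91.2
```

>>> drive_tool(
  motion=[
    [[0,0,0],[0,0,0]],
    [[0,0,0],[0,0,0]],
    [[0,0,0],[0,0,0]],
    [[0,0,0],[0,0,0]],
    [[0,0,0],[0,0,0]],
    [[0,0,0],[0,0,0]],
    [[0,0,0],[0,0,0]],
    [[0,0,0],[0,0,0]],
    [[0,0,0],[0,0,0]],
    [[0,0,0],[0,0,0]],
  ],
  claw=0,
  force=30,
)

```text
time_s: 29.4
ee_pos: [539.8, 85.1, 69.4]
ee_rot: [-180.0, -0.0, -0.0]
force: [-0.1, 0.4, 1.0]
gripper_width: 27.5
```

>>> drive_tool(
  motion=[
    [[0,0,0],[0,0,0]],
    [[0,0,0],[0,0,0]],
    [[0,0,0],[0,0,0]],
    [[0,0,0.005],[0,0,0]],
    [[0,0,0.01],[0,0,0]],
    [[0,0,0.02],[0,0,0]],
    [[0,0,0.02],[0,0,0]],
    [[0,0,0.02],[0,0,0]],
    [[0,0,0.015],[0,0,0]],
    [[0,0,0.005],[0,0,0]],
  ],
)

```text
time_s: 30.23
ee_pos: [541.2, 85.4, 167.9]
ee_rot: [-180.0, -0.3, 0.0]
force: [0.7, 0.4, -2.3]
gripper_width: 25.2
```

>>> drive_tool(
  motion=[
    [[0.01,-0.005,0],[0,0,0]],
    [[0.02,-0.01,0],[0,0,0]],
    [[0.025,-0.012,0],[0,0,0]],
    [[0.025,-0.012,0],[0,0,0]],
    [[0.02,-0.009,0],[0,0,0]],
    [[0.012,-0.005,0],[0,0,0]],
    [[0.005,-0.002,0],[0,0,0]],
    [[0,0,0],[0,0,0]],
    [[0,0,0],[0,0,0]],
    [[0,0,0],[0,0,0]],
  ],
)

```text
time_s: 31.07
ee_pos: [655.8, 30.5, 164.0]
ee_rot: [-180.0, 0.1, 0.0]
force: [0.3, 0.7, -1.1]
gripper_width: 25.1
```

```bash
for i in 1 2 3; do python3 look.py w14a wrist >/dev/null; done; python3 look.py w14 wrist 230 140 180 130 4; python3 look.py s4 scene 200 100 160 120 4
```

```text
[656.2  30.5 164.8] [656.4 107.6 335.6] [ 0.001 -0.272 -0.962]
[656.4  30.5 164.9] [-354.5 -605.5  550.3] [ 0.801  0.416 -0.43 ]
```

View pics/w14c.png

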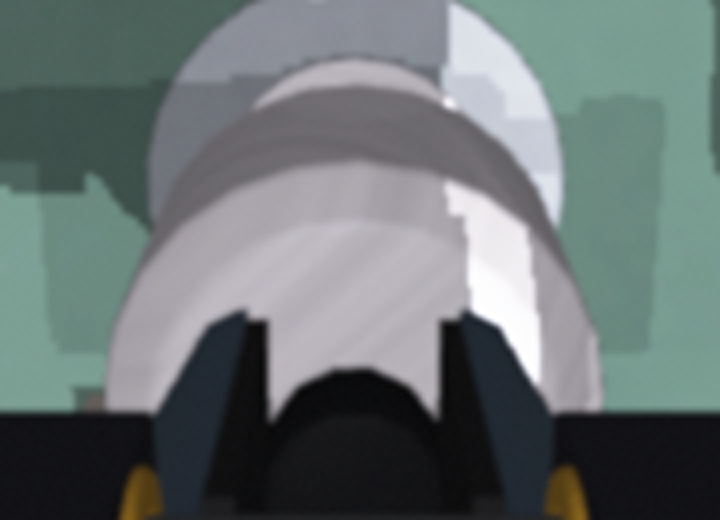

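View pics/s4c.png

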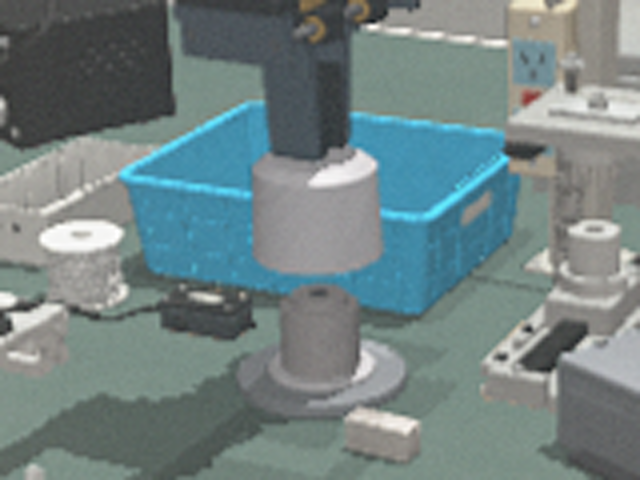

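Run:
```python
from h import *
import pickle
p=pickle.load(open('pics/w14.pkl','rb'))
def pc(c,z,r): 
    a=np.linspace(0,2*np.pi,200); P=np.array([proj(p,(c[0]+r*np.cos(t),c[1]+r*np.sin(t),z)) for t in a]); P=(P-[229.5,139.5])*4-.5
    return P.min(0).round(),P.max(0).round()
print(pc((657.4,30.2),10,58),pc((657.4,30.2),14,36.5))
for dy in (0,-1,-2): print(pc((656.2,30.5+dy),95.4,43.5))
```

```text
(array([146., -27.]), array([566., 383.])) (array([222.,  57.]), array([490., 317.]))
(array([142.,  72.]), array([560., 471.]))
(array([143.,  77.]), array([560., 475.]))
(array([143.,  82.]), array([560., 479.]))
```

Run:
```python
from h import *
import pickle
def pc(p,c,z,r): 
    a=np.linspace(0,2*np.pi,200); P=np.array([proj(p,(c[0]+r*np.cos(t),c[1]+r*np.sin(t),z)) for t in a]); P=(P-[229.5,139.5])*4-.5
    return P.min(0).round(),P.max(0).round()
p=pickle.load(open('pics/w13.pkl','rb'))
for r in(43.5,40): print(pc(p,(540.7,85),0,r),pc(p,(540.7,85),66,r))
p=pickle.load(open('pics/w14.pkl','rb'))
for z in(95.4,161.4,150): print(z,pc(p,(656.2,30.5),z,43.5),pc(p,(656.2,30.5),z,40),pc(p,(656.2,28.5),z,40))
```

```text
(array([179.,  37.]), array([518., 366.])) (array([135.,  76.]), array([560., 481.]))
(array([193.,  52.]), array([504., 354.])) (array([152.,  93.]), array([543., 466.]))
95.4 (array([142.,  72.]), array([560., 471.])) (array([159.,  90.]), array([543., 456.])) (array([160., 100.]), array([543., 465.]))
161.4 (array([ 71., 136.]), array([630., 653.])) (array([ 94., 159.]), array([608., 635.])) (array([ 94., 172.]), array([607., 645.]))
150 (array([ 87., 122.]), array([615., 614.])) (array([108., 144.]), array([594., 596.])) (array([109., 156.]), array([593., 606.]))
```

>>> drive_tool(
  motion=[
    [[0.001,-0.0003,0],[0,0,0]],
    [[0,0,-0.015],[0,0,0]],
    [[0,0,-0.015],[0,0,0]],
    [[0,0,-0.015],[0,0,0]],
    [[0,0,-0.012],[0,0,0]],
    [[0,0,-0.01],[0,0,0]],
    [[0,0,-0.007],[0,0,0]],
    [[0,0,-0.004],[0,0,0]],
    [[0,0,-0.003],[0,0,0]],
    [[0,0,0],[0,0,0]],
  ],
)

```text
time_s: 32.15
ee_pos: [657.8, 29.8, 83.2]
ee_rot: [180.0, 0.0, 0.0]
force: [0.3, -0.7, -1.2]
gripper_width: 25.0
```

>>> drive_tool(
  motion=[
    [[0,0,-0.001],[0,0,0]],
    [[0,0,-0.001],[0,0,0]],
    [[0,0,-0.001],[0,0,0]],
    [[0,0,-0.001],[0,0,0]],
    [[0,0,-0.0005],[0,0,0]],
    [[0,0,0],[0,0,0]],
    [[0,0,0],[0,0,0]],
    [[0,0,0],[0,0,0]],
    [[0,0,0],[0,0,0]],
    [[0,0,0],[0,0,0]],
  ],
)

```text
time_s: 32.98
ee_pos: [658.1, 29.9, 79.4]
ee_rot: [-180.0, -0.1, -0.0]
force: [0.8, 0.6, 2.6]
gripper_width: 25.5
```

>>> drive_tool(
  motion=[
    [[0,0,0],[0,0,0]],
    [[0,0,0],[0,0,0]],
    [[0,0,0],[0,0,0]],
    [[0,0,0],[0,0,0]],
    [[0,0,0],[0,0,0]],
    [[0,0,0],[0,0,0]],
    [[0,0,0.004],[0,0,0]],
    [[0,0,0.015],[0,0,0]],
    [[0,0,0.025],[0,0,0]],
    [[0,0,0.025],[0,0,0]],
  ],
  claw=1,
)

```text
time_s: 33.82
ee_pos: [657.1, 29.8, 148.1]
ee_rot: [180.0, 0.1, 0.0]
force: [0.9, -0.4, -0.1]
gripper_width: 88.9
```

```bash
for i in 1 2 3 4; do python3 look.py w15 wrist >/dev/null; done; python3 look.py w15 wrist 230 110 180 130 4; python3 look.py s5 scene 200 100 160 120 4;python3 look.py t5 top 230 120 190 150 4
```

```text
[657.3  29.8 147.6] [658.1 106.9 319.7] [ 0.002 -0.272 -0.962]
[657.   29.8 146.9] [-354.5 -605.5  550.3] [ 0.801  0.416 -0.43 ]
[656.9  29.8 146.6] [ 388.1 -129.9 1148.5] [ 0.112 -0.007 -0.994]
```

View pics/w15c.png

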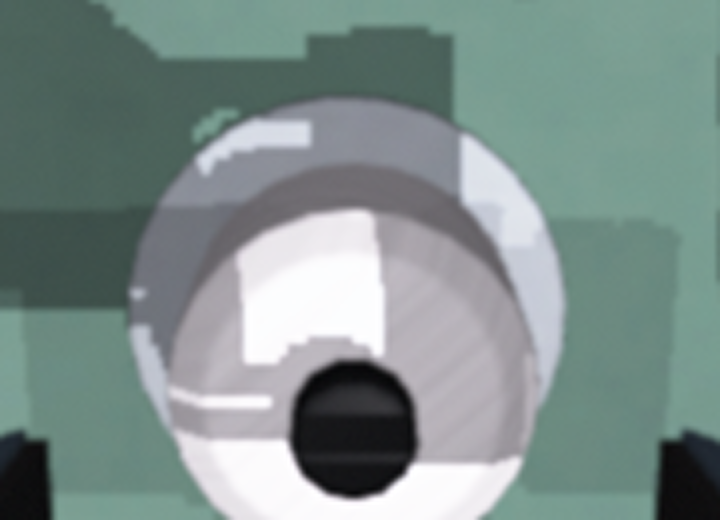

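View pics/s5c.png

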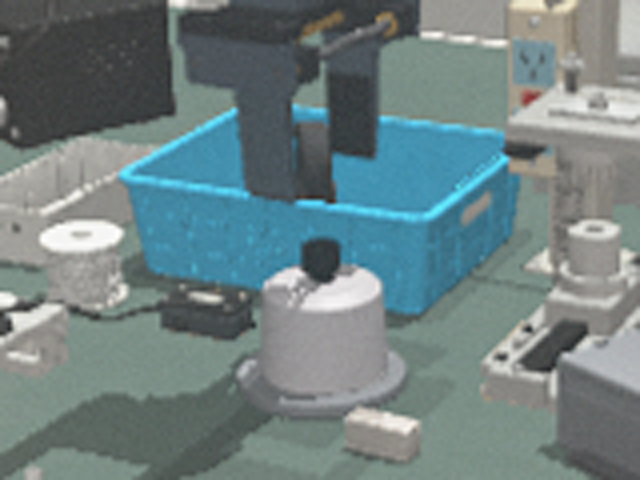

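View pics/t5c.png

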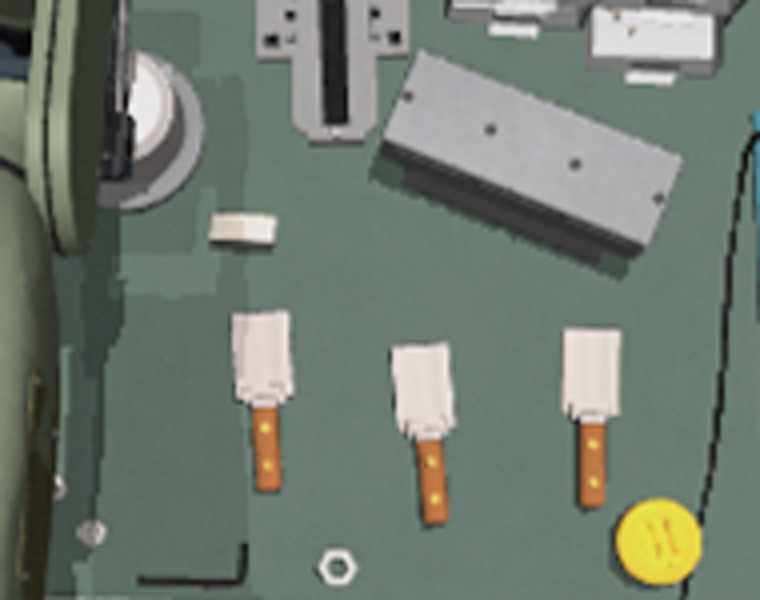

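Cover seated flat; a scraper (the middle one) was knocked to a new place earlier. Next I'll swing to the right scraper with the camera on the robot side, so the slots stay visible.

>>> drive_tool(
  motion=[
    [[-0.03,0,0.01],[0,0,0.1]],
    [[-0.035,-0.02,0.01],[0,0,0.1]],
    [[-0.03,-0.03,0.01],[0,0,0.1]],
    [[-0.025,-0.035,0],[0,0,0.1]],
    [[-0.02,-0.035,0],[0,0,0.1]],
    [[-0.02,-0.035,0],[0,0,0.1]],
    [[-0.02,-0.035,0],[0,0,0.1]],
    [[-0.015,-0.035,0],[0,0,0.1]],
    [[-0.01,-0.035,0],[0,0,0.1]],
    [[-0.01,-0.035,0],[0,0,0.1]],
  ],
)

```text
time_s: 35.0
ee_pos: [443.2, -263.9, 176.7]
ee_rot: [-179.9, -0.0, 57.6]
force: [0.8, 0.3, 0.3]
gripper_width: 90.9
```

>>> drive_tool(
  motion=[
    [[0,-0.02,0],[0,0,0.1]],
    [[0,-0.01,0],[0,0,0.1]],
    [[0,-0.008,0],[0,0,0.1]],
    [[0,0,0],[0,0,0.1]],
    [[0,0,0],[0,0,0.1]],
    [[0,0,0],[0,0,0.07]],
    [[0,0,0],[0,0,0]],
    [[0,0,0],[0,0,0]],
    [[0,0,0],[0,0,0]],
    [[0,0,0],[0,0,0]],
  ],
)

```text
time_s: 35.83
ee_pos: [444.8, -300.6, 177.3]
ee_rot: [-180.0, -0.0, 89.9]
force: [0.4, 0.6, -0.0]
gripper_width: 91.3
```

```bash
python3 look.py w16a wrist >/dev/null; python3 look.py w16 wrist
```

```text
[ 444.9 -300.6  177.4] [ 368.2 -300.5  348.2] [ 0.273  0.001 -0.962]
```

View pics/w16.png

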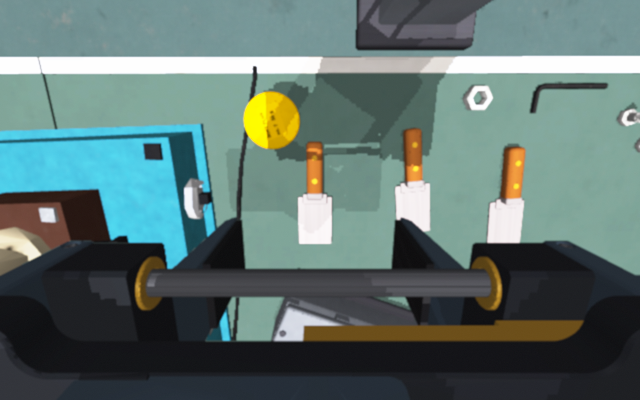

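From this side the gripper body hides the holder. I'll measure the scrapers in this view, then turn to yaw −90.

```bash
python3 -c "
import cv2
i=cv2.imread('pics/w16.png')
cv2.imwrite('pics/w16c.png',cv2.resize(i[110:250,280:440],None,fx=4,fy=4,interpolation=cv2.INTER_CUBIC))"
```

```text
(no output)
```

View pics/w16c.png

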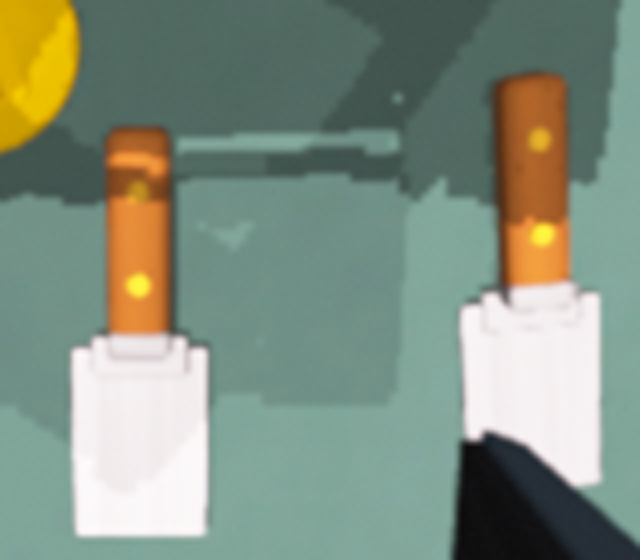

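Run:
```python
from h import *
import pickle
p=pickle.load(open('pics/w16.pkl','rb'))
def q(u,v,z): return at(p,(280+(u+.5)/4-.5,110+(v+.5)/4-.5),z).round(1)
print('s3 riv',q(138,190,16),q(138,286,16),'tip',q(141,536,3),'end',q(139,130,16),'bl',q(72,349,3),q(209,347,3))
print('s2 riv',q(540,140,16),q(542,235,16),'end',q(532,77,16),'blade corners',q(462,307,3),q(600,293,3),q(600,483,3))
```

```text
s3 riv [ 414.5 -304.3   16. ] [ 441.5 -304.5   16. ] tip [ 523.5 -304.     3. ] end [ 398.3 -304.    16. ] bl [ 463.4 -324.2    3. ] [ 462.8 -283.7    3. ]
s2 riv [ 401.1 -195.1   16. ] [ 427.2 -192.3   16. ] end [ 384.4 -198.6   16. ] blade corners [ 450.8 -209.6    3. ] [ 446.6 -169.6    3. ] [ 506.1 -163.6    3. ]
```

>>> drive_tool(
  motion=[
    [[0,0,0],[0,0,-0.121]],
    [[0,0,0],[0,0,-0.121]],
    [[0,0,0],[0,0,-0.121]],
    [[0,0,0],[0,0,-0.121]],
    [[0,0,0],[0,0,-0.121]],
    [[0,0,0],[0,0,-0.121]],
    [[0,0,0],[0,0,-0.121]],
    [[0,0,0],[0,0,-0.121]],
    [[0,0,0],[0,0,-0.121]],
    [[0,0,0],[0,0,-0.121]],
  ],
)

```text
time_s: 36.77
ee_pos: [444.9, -300.7, 177.6]
ee_rot: [180.0, -0.0, 20.3]
force: [1.0, 0.5, 0.0]
gripper_width: 91.2
```

>>> drive_tool(
  motion=[
    [[0,0,0],[0,0,-0.121]],
    [[0,0,0],[0,0,-0.121]],
    [[0,0,0],[0,0,-0.121]],
    [[0,0,0],[0,0,-0.121]],
    [[0,0,0],[0,0,-0.121]],
    [[0,0,0],[0,0,-0.121]],
    [[0,0,0],[0,0,-0.121]],
    [[0,0,0],[0,0,-0.121]],
    [[0,0,0],[0,0,-0.121]],
    [[0,0,0],[0,0,-0.121]],
  ],
)

```text
time_s: 37.6
ee_pos: [444.9, -300.7, 177.6]
ee_rot: [180.0, -0.0, -49.1]
force: [0.2, 0.5, 0.1]
gripper_width: 91.2
```

>>> drive_tool(
  motion=[
    [[-0.003,-0.002,0],[0,0,-0.121]],
    [[-0.003,-0.0015,0],[0,0,-0.121]],
    [[0,0,0],[0,0,-0.121]],
    [[0,0,0],[0,0,-0.121]],
    [[0,0,0],[0,0,-0.121]],
    [[0,0,0],[0,0,-0.117]],
    [[0,0,0],[0,0,0]],
    [[0,0,0],[0,0,0]],
    [[0,0,0],[0,0,0]],
    [[0,0,0],[0,0,0]],
  ],
)

```text
time_s: 38.43
ee_pos: [438.9, -304.2, 177.5]
ee_rot: [180.0, -0.0, -90.0]
force: [-0.9, -0.3, -0.3]
gripper_width: 90.8
```

```bash
python3 look.py w17 wrist
```

```text
[ 438.8 -304.2  177.5] [ 516.3 -304.2  348.4] [-0.272  0.001 -0.962]
```

View pics/w17.png

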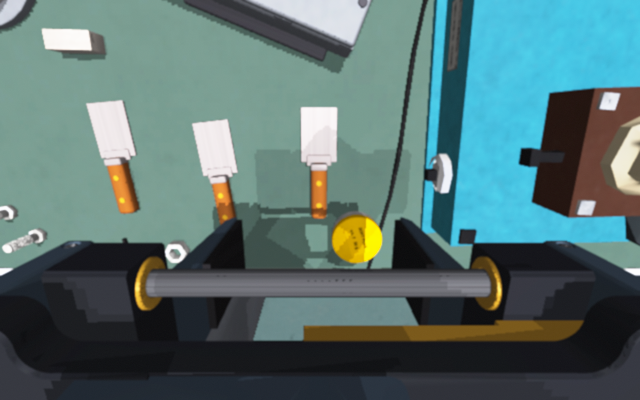

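>>> drive_tool(
  motion=[
    [[0,0,-0.025],[0,0,0]],
    [[0,0,-0.03],[0,0,0]],
    [[0,0,-0.03],[0,0,0]],
    [[0,0,-0.03],[0,0,0]],
    [[0,0,-0.02],[0,0,0]],
    [[0,0,-0.015],[0,0,0]],
    [[0,0,-0.01],[0,0,0]],
    [[0,0,-0.007],[0,0,0]],
    [[0,0,-0.004],[0,0,0]],
    [[0,0,-0.002],[0,0,0]],
  ],
  claw=0.5,
)

```text
time_s: 39.32
ee_pos: [439.2, -304.4, 4.6]
ee_rot: [-180.0, -0.0, -90.1]
force: [-0.6, 1.1, 0.4]
gripper_width: 45.1
```

>>> drive_tool(
  motion=[
    [[0,0,0],[0,0,0]],
    [[0,0,0],[0,0,0]],
    [[0,0,0],[0,0,0]],
    [[0,0,0],[0,0,0]],
    [[0,0,0],[0,0,0]],
    [[0,0,0],[0,0,0]],
    [[0,0,0],[0,0,0]],
    [[0,0,0],[0,0,0]],
    [[0,0,0],[0,0,0]],
    [[0,0,0],[0,0,0]],
  ],
  claw=0,
  force=45,
)

```text
time_s: 40.15
ee_pos: [439.2, -304.5, 5.1]
ee_rot: [-180.0, -0.0, -90.1]
force: [-1.0, 0.2, 5.3]
gripper_width: 17.5
```

>>> drive_tool(
  motion=[
    [[0,0,0.005],[0,0,0]],
    [[0,0,0.01],[0,0,0]],
    [[0,0,0.015],[0,0,0]],
    [[0,0,0.015],[0,0,-0.06]],
    [[0.01,0.008,0.01],[0,0,-0.08]],
    [[0.012,0.012,0],[0,0,-0.08]],
    [[0.012,0.012,0],[0,0,-0.08]],
    [[0.01,0.008,0],[0,0,-0.066]],
    [[0.004,0.002,0],[0,0,0]],
    [[0,0,0],[0,0,0]],
  ],
)

```text
time_s: 40.98
ee_pos: [487.6, -261.9, 59.9]
ee_rot: [-180.0, -0.0, -110.9]
force: [0.0, -0.8, -0.5]
gripper_width: 17.8
```

```bash
for i in 1 2 3 4 5; do python3 look.py w18a wrist >/dev/null; done; python3 look.py w18 wrist; python3 look.py s6 scene 320 160 120 100 5
```

```text
[ 486.3 -262.7   59.5] [ 558.6 -290.3  230.3] [-0.255  0.099 -0.962]
[ 486.4 -262.6   59.5] [-354.5 -605.5  550.3] [ 0.801  0.416 -0.43 ]
```

View pics/w18.png

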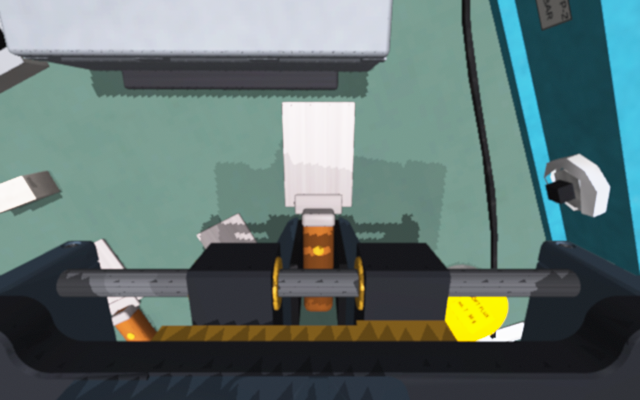

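View pics/s6c.png

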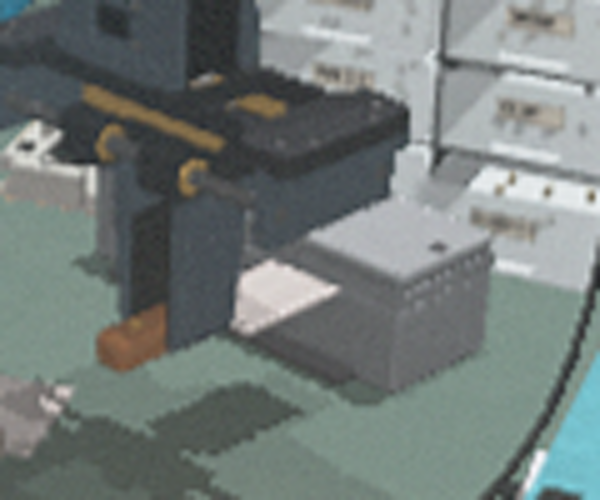

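```bash
python3 -c "
import cv2
i=cv2.imread('pics/w18.png')
cv2.imwrite('pics/w18c.png',cv2.resize(i[0:220,240:440],None,fx=3,fy=3,interpolation=cv2.INTER_CUBIC)[:600])
cv2.imwrite('pics/w18d.png',cv2.resize(i[0:120,0:160],None,fx=4,fy=4,interpolation=cv2.INTER_CUBIC))"
```

```text
(no output)
```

View pics/w18c.png

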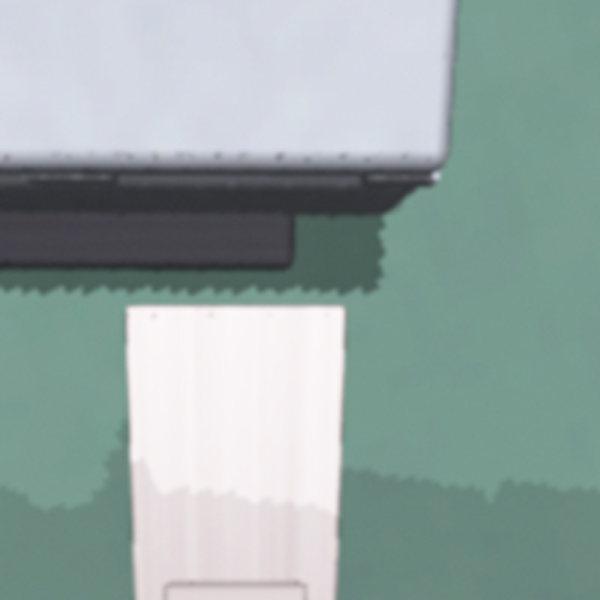

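View pics/w18d.png

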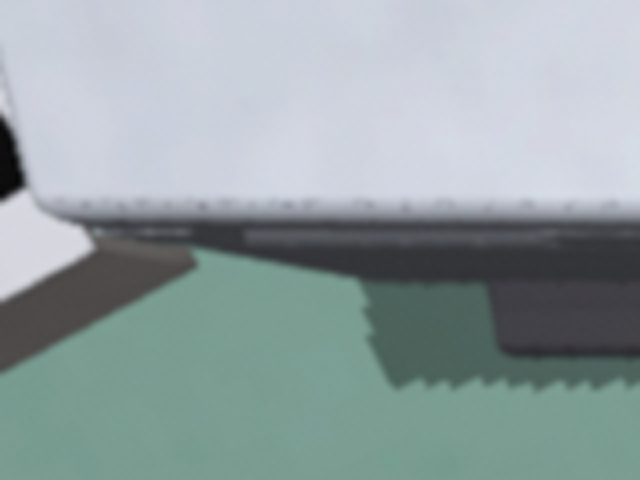

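Run:
```python
from h import *
import pickle
p=pickle.load(open('pics/w18.pkl','rb'))
P=lambda u,v,s,x0,y0:(x0+(u+.5)/s-.5,y0+(v+.5)/s-.5)
L=at(p,P(28,216,4,0,0),62);R=at(p,P(447,165,3,240,0),62)
print(L.round(1),R.round(1),np.linalg.norm(L-R)); y=(L-R)/np.linalg.norm(L-R); th=np.degrees(np.arctan2(-y[0],y[1])); print('yaw',th)
x=np.array([y[1],-y[0],0]); mid=(L+R)/2
def loc(w): d=w-mid; return np.round([d@x,d@y],1)
for z in (52,47,43):
  print(z,'slot3 L,R',loc(at(p,P(118,178,3,240,0),z)),loc(at(p,P(360,178,3,240,0),z)))
for z in (56,54): print('tip',z,loc(at(p,P(127,307,3,240,0),z)),loc(at(p,P(345,307,3,240,0),z)),'back',loc(at(p,P(135,580,3,240,0),z)),loc(at(p,P(338,580,3,240,0),z)))
print(loc(np.array([486.3,-262.7,62])),mid,x,y)
```

```text
[ 642.8 -152.6   62. ] [ 572.5 -334.    62. ] 194.61481795803255
yaw -21.177436773002107
52 slot3 L,R [ -0.6 -40.2] [ -0.5 -83.9]
47 slot3 L,R [  0.2 -39.6] [  0.3 -84.5]
43 slot3 L,R [  0.8 -39.1] [  0.9 -85. ]
tip 56 [-22.9 -41.6] [-22.8 -81.5] back [-74.6 -41.7] [-74.4 -82. ]
tip 54 [-22.8 -41.4] [-22.7 -81.7] back [-75.1 -41.4] [-75.  -82.2]
[-106.2  -61.9] [ 607.66340007 -243.3080354    62.        ] [ 0.93246614 -0.36125739  0.        ] [0.36125739 0.93246614 0.        ]
```

Run:
```python
from h import *
ps=env.camera_params('scene')
mid=np.array([607.66,-243.31,0]);x=np.array([.9325,-.3613,0]);y=np.array([.3613,.9325,0])
for z in(52,54,56,58,60):
  print(z,[((proj(ps,mid+a*x+b*y+[0,0,z])-[320,160])*5+2).round(1) for a,b in((-22.8,-41.5),(-22.8,-81.5),(-82,-81.8))])
for a,b in ((0,-98),(0,98)): print('corner',((proj(ps,mid+a*x+b*y+[0,0,62])-[320,160])*5+2).round(1))
```

```text
52 [array([271.6, 271.5]), array([338.6, 301.7]), array([248.5, 345.2])]
54 [array([271.8, 267.6]), array([338.9, 297.7]), array([248.7, 341.1])]
56 [array([272. , 263.7]), array([339.1, 293.7]), array([248.9, 337. ])]
58 [array([272.2, 259.8]), array([339.4, 289.7]), array([249.1, 332.9])]
60 [array([272.4, 255.9]), array([339.6, 285.7]), array([249.3, 328.8])]
corner [402.1 278.4]
corner [ 95.1 146.1]
```

>>> drive_tool(
  motion=[
    [[0,0,-0.003],[0,0,0]],
    [[0,0,-0.003],[0,0,0]],
    [[0,0,-0.002],[0,0,0]],
    [[0,0,0],[0,0,0]],
    [[0,0,0],[0,0,0]],
    [[0,0,0],[0,0,0]],
    [[0,0,0],[0,0,0]],
    [[0,0,0],[0,0,0]],
    [[0,0,0],[0,0,0]],
    [[0,0,0],[0,0,0]],
  ],
)

```text
time_s: 42.17
ee_pos: [486.9, -262.3, 51.6]
ee_rot: [-180.0, -0.0, -111.0]
force: [-0.6, -0.3, -0.6]
gripper_width: 17.8
```

```bash
python3 look.py s7 scene 335 180 90 65 8
python3 - <<'E'
from h import *
ps=env.camera_params('scene')
s=env.state()
mid=np.array([607.66,-243.31,0]);x=np.array([.9325,-.3613,0]);y=np.array([.3613,.9325,0])
for z in(46,48,50,52,54):
  print(z,[((proj(ps,mid+a*x+b*y+[0,0,z])-[335,180]+.5)*8-.5).round(1) for a,b in((-22.8,-41.5),(-22.8,-81.5),(-82,-81.8))])
for z in(0,62):print('corner',((proj(ps,mid-98*y+[0,0,z])-[335,180]+.5)*8-.5).round(1))
E
```

```text
[ 486.9 -262.3   51.6] [-354.5 -605.5  550.3] [ 0.801  0.416 -0.43 ]
46 [array([313.9, 293.5]), array([420.9, 342. ]), array([277. , 412.1])]
48 [array([314.3, 287.2]), array([421.3, 335.7]), array([277.3, 405.6])]
50 [array([314.6, 281. ]), array([421.7, 329.3]), array([277.6, 399.1])]
52 [array([314.9, 274.8]), array([422.1, 323. ]), array([277.9, 392.6])]
54 [array([315.2, 268.5]), array([422.5, 316.6]), array([278.2, 386. ])]
corner [508.9 479.5]
corner [523.7 285.7]
```

View pics/s7c.png

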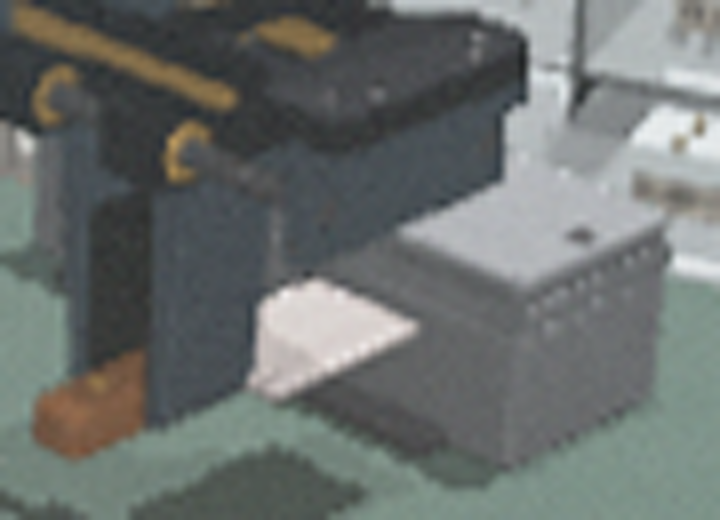

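>>> drive_tool(
  motion=[
    [[-0.0004,-0.0009,-0.0015],[0,0,0]],
    [[0,0,0],[0,0,0]],
    [[0.0056,-0.0022,0],[0,0,0]],
    [[0.0056,-0.0022,0],[0,0,0]],
    [[0.0056,-0.0022,0],[0,0,0]],
    [[0.0056,-0.0022,0],[0,0,0]],
    [[0.0056,-0.0022,0],[0,0,0]],
    [[0.0056,-0.0022,0],[0,0,0]],
    [[0,0,0],[0,0,0]],
    [[0,0,0],[0,0,0]],
  ],
)

```text
time_s: 43.05
ee_pos: [520.3, -276.4, 49.9]
ee_rot: [180.0, -0.0, -111.0]
force: [-0.3, 0.2, -0.4]
gripper_width: 17.4
```

```bash
python3 look.py w19 wrist 200 0 240 200 3; python3 look.py s8 scene 335 180 90 65 8
```

```text
[ 519.9 -276.2   49.9] [ 592.7 -304.1  220.7] [-0.254  0.099 -0.962]
[ 519.7 -276.2   49.8] [-354.5 -605.5  550.3] [ 0.801  0.416 -0.43 ]
```

View pics/w19c.png

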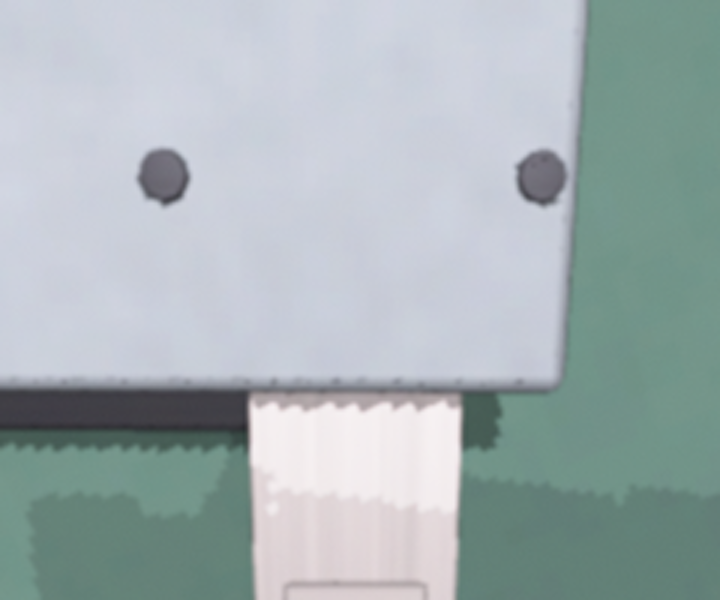

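View pics/s8c.png

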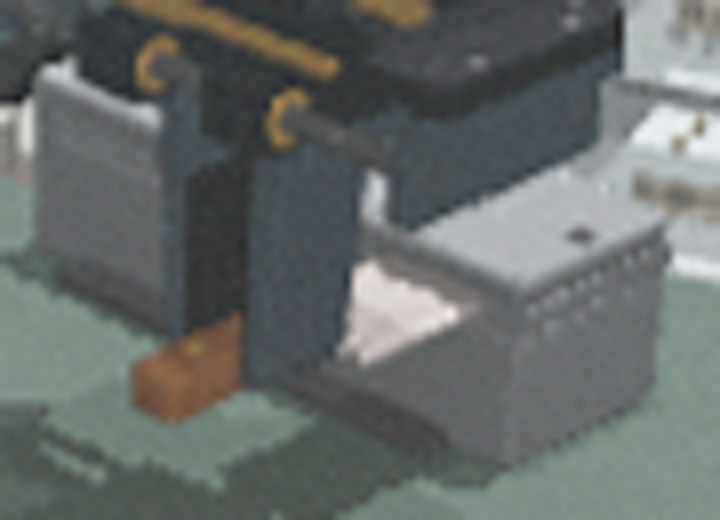

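The blade has entered slot 3; I'll continue.

>>> drive_tool(
  motion=[
    [[0.0047,-0.0018,0],[0,0,0]],
    [[0.0047,-0.0018,0],[0,0,0]],
    [[0.0047,-0.0018,0],[0,0,0]],
    [[0.0047,-0.0018,0],[0,0,0]],
    [[0.0047,-0.0018,0],[0,0,0]],
    [[0.0047,-0.0018,0],[0,0,0]],
    [[0.0047,-0.0018,0],[0,0,0]],
    [[0.0047,-0.0018,0],[0,0,0]],
    [[0,0,0],[0,0,0]],
    [[0,0,0],[0,0,0]],
  ],
)

```text
time_s: 43.98
ee_pos: [557.8, -290.8, 49.9]
ee_rot: [180.0, -0.0, -111.0]
force: [-0.4, -0.0, -1.3]
gripper_width: 17.7
```

>>> drive_tool(
  motion=[
    [[0.0019,-0.0007,0],[0,0,0]],
    [[0.0019,-0.0007,0],[0,0,0]],
    [[0.0019,-0.0007,0],[0,0,0]],
    [[0,0,0],[0,0,0]],
    [[0,0,0],[0,0,0]],
    [[0,0,0],[0,0,0]],
    [[0,0,0],[0,0,0]],
    [[0,0,0],[0,0,0]],
    [[0,0,0],[0,0,0]],
    [[0,0,0],[0,0,0]],
  ],
)

```text
time_s: 44.82
ee_pos: [562.6, -292.5, 49.9]
ee_rot: [179.9, 0.0, -111.0]
force: [-4.8, 2.2, 1.0]
gripper_width: 17.6
```

>>> drive_tool(
  motion=[
    [[0.001,-0.0004,0],[0,0,0]],
    [[0.0005,-0.0002,0],[0,0,0]],
    [[0,0,0],[0,0,0]],
    [[0,0,0],[0,0,0]],
    [[0,0,0],[0,0,0]],
    [[0,0,0],[0,0,0]],
    [[0,0,0],[0,0,0]],
    [[0,0,0],[0,0,0]],
    [[0,0,0],[0,0,0]],
    [[0,0,0],[0,0,0]],
  ],
)

```text
time_s: 45.65
ee_pos: [562.6, -292.5, 49.9]
ee_rot: [179.7, 0.0, -111.0]
force: [-7.7, 3.1, 4.2]
gripper_width: 17.9
```

```bash
python3 look.py w20 wrist 200 80 240 200 3
```

```text
[ 562.6 -292.5   49.9] [ 635.8 -320.5  220.3] [-0.259  0.101 -0.961]
```

View pics/w20c.png

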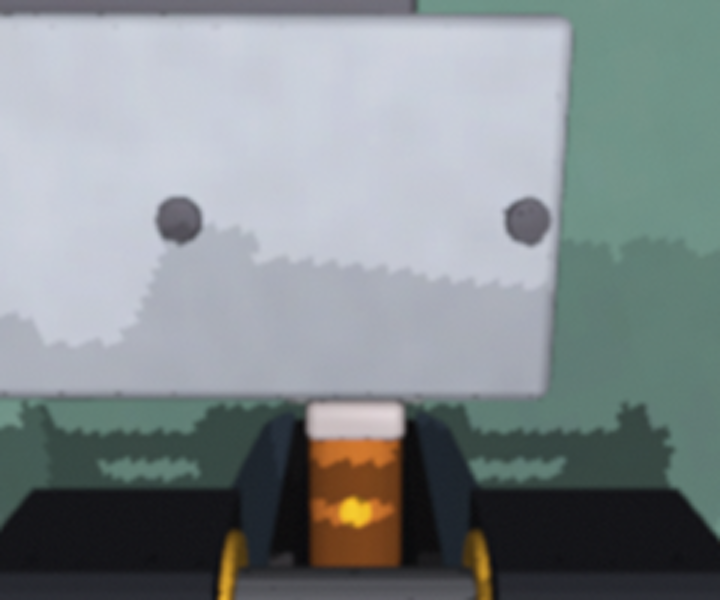

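>>> drive_tool(
  motion=[
    [[-0.0008,0.0003,-0.0015],[0,0,0]],
    [[0,0,0],[0,0,0]],
    [[0,0,0],[0,0,0]],
    [[0,0,0],[0,0,0]],
    [[0,0,0],[0,0,0]],
    [[0,0,0],[0,0,0]],
    [[0,0,0.01],[0,0,0]],
    [[0,0,0.02],[0,0,0]],
    [[0,0,0.03],[0,0,0]],
    [[0,0,0.03],[0,0,0]],
  ],
  claw=0.45,
)

```text
time_s: 46.53
ee_pos: [563.7, -292.9, 139.5]
ee_rot: [179.9, 0.0, -111.0]
force: [1.1, -0.9, 0.1]
gripper_width: 41.0
```

```bash
for i in 1 2 3; do python3 look.py w21 wrist >/dev/null; done;  python3 look.py s9 scene 335 180 90 65 8; python3 look.py t9 top 230 120 190 150 4
```

```text
[ 564.6 -293.4  140.2] [-354.5 -605.5  550.3] [ 0.801  0.416 -0.43 ]
[ 563.8 -293.   138.7] [ 388.1 -129.9 1148.5] [ 0.112 -0.007 -0.994]
```

View pics/s9c.png

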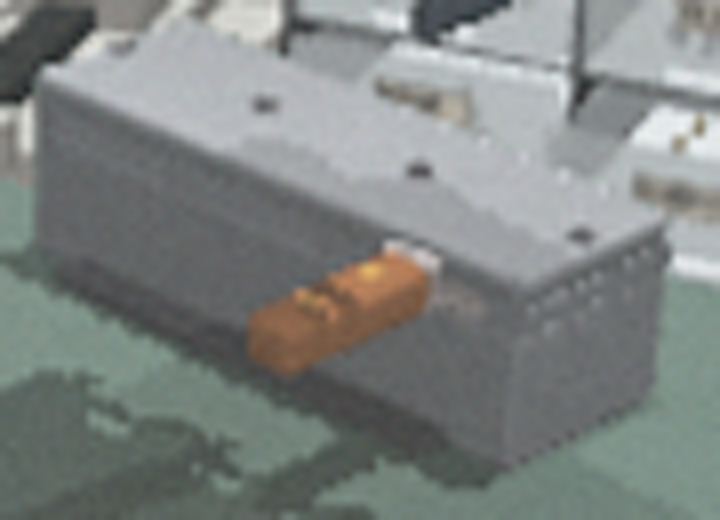

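View pics/t9c.png

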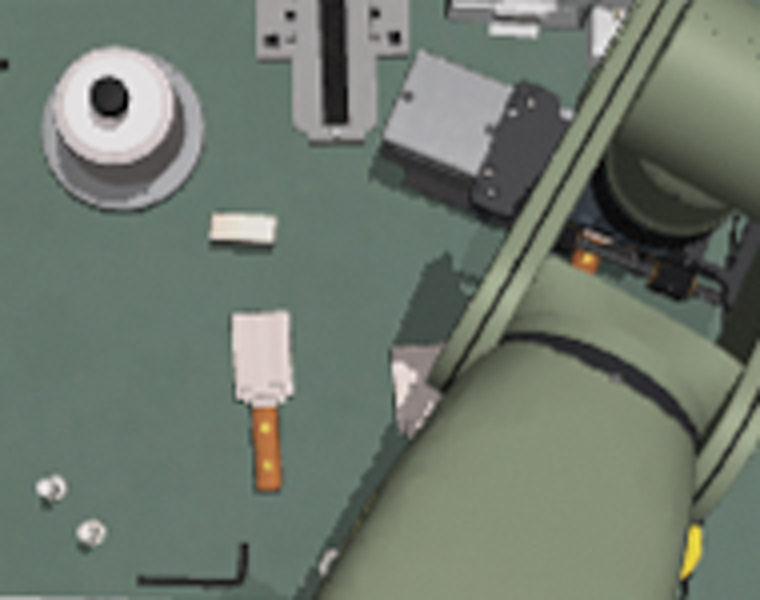

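>>> drive_tool(
  motion=[
    [[-0.015,0.01,0.008],[0,0,0.05]],
    [[-0.02,0.015,0.008],[0,0,0.07]],
    [[-0.024,0.017,0.008],[0,0,0.07]],
    [[-0.024,0.017,0.006],[0,0,0.07]],
    [[-0.024,0.017,0],[0,0,0.07]],
    [[-0.02,0.015,0],[0,0,0.07]],
    [[-0.012,0.01,0],[0,0,0.071]],
    [[0,0,0],[0,0,0]],
    [[0,0,0],[0,0,0]],
    [[0,0,0],[0,0,0]],
  ],
  claw=0.6,
)

```text
time_s: 47.62
ee_pos: [425.7, -192.5, 168.1]
ee_rot: [180.0, -0.0, -84.1]
force: [1.2, -0.6, 0.5]
gripper_width: 54.8
```

```bash
for i in 1 2 3 4; do python3 look.py w22 wrist >/dev/null; done;  python3 look.py w22 wrist
```

```text
[ 425.6 -192.5  168.2] [ 502.8 -184.7  339. ] [-0.271 -0.027 -0.962]
```

View pics/w22.png

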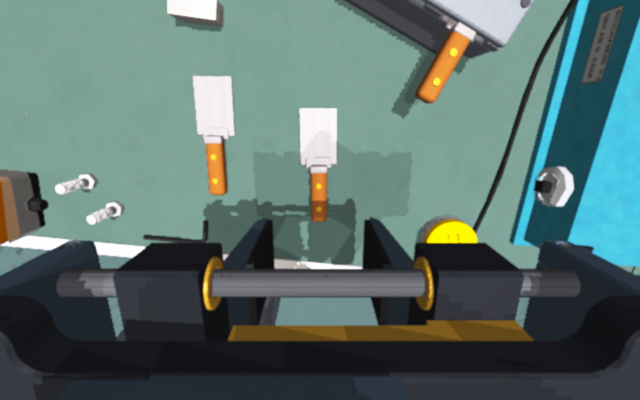

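```bash
python3 -c "
import cv2
i=cv2.imread('pics/w22.png')
cv2.imwrite('pics/w22c.png',cv2.resize(i[100:230,270:370],None,fx=4,fy=4,interpolation=cv2.INTER_CUBIC))
cv2.imwrite('pics/w22d.png',cv2.resize(i[65:205,170:260],None,fx=4,fy=4,interpolation=cv2.INTER_CUBIC))"
```

```text
(no output)
```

View pics/w22c.png

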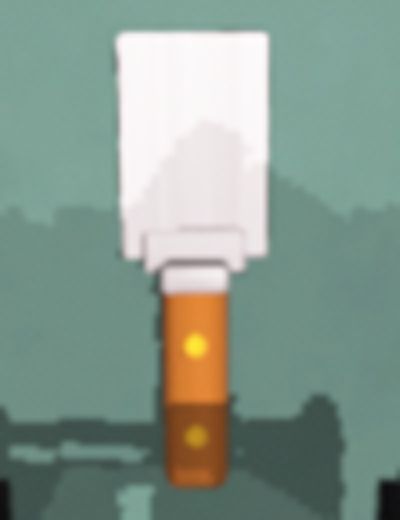

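View pics/w22d.png

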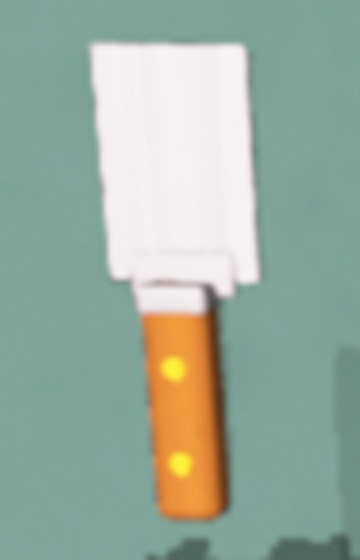

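Run:
```python
from h import *
import pickle
p=pickle.load(open('pics/w22.pkl','rb'))
def q(u,v,z,x0,y0): return at(p,(x0+(u+.5)/4-.5,y0+(v+.5)/4-.5),z)
def an(n,tl,tr,bl,br,r1,r2,x0,y0):
    TL,TR,BL,BR=[q(*a,3,x0,y0) for a in (tl,tr,bl,br)]
    R1,R2=[q(*a,16,x0,y0) for a in(r1,r2)]
    t=(TL+TR)/2;b=(BL+BR)/2;print(n,'tip',t.round(1),'sh',b.round(1),'riv',R1.round(1),R2.round(1),'w',np.linalg.norm(TL-TR).round(1),'ang',np.degrees(np.arctan2(*(t-b)[1::-1])).round(2),np.degrees(np.arctan2(*(R1-R2)[1::-1])).round(2),np.degrees(np.arctan2(*(t-R2)[1::-1])).round(2))
an('s2',(119,33),(268,33),(126,259),(267,256),(195,346),(196,436),270,100)
an('s1',(91,43),(244,43),(112,279),(258,282),(174,369),(180,464),170,65)
```

```text
s2 tip [ 508.4 -183.8    3. ] sh [ 448.7 -190.8    3. ] riv [ 426.5 -192.7   16. ] [ 400.8 -195.7   16. ] w 39.6 ang 6.73 6.57 6.31
s1 tip [529.  -70.8   3. ] sh [469. -76.   3.] riv [446.8 -77.6  16. ] [420.9 -79.4  16. ] w 39.6 ang 4.98 4.14 4.57
```

>>> drive_tool(
  motion=[
    [[-0.001,-0.0004,-0.025],[0,0,0.009]],
    [[0,0,-0.03],[0,0,0]],
    [[0,0,-0.03],[0,0,0]],
    [[0,0,-0.03],[0,0,0]],
    [[0,0,-0.018],[0,0,0]],
    [[0,0,-0.012],[0,0,0]],
    [[0,0,-0.009],[0,0,0]],
    [[0,0,-0.005],[0,0,0]],
    [[0,0,-0.004],[0,0,0]],
    [[0,0,0],[0,0,0]],
  ],
  claw=0.5,
)

```text
time_s: 48.7
ee_pos: [424.2, -192.7, 5.3]
ee_rot: [180.0, 0.0, -83.5]
force: [-0.4, -0.2, 0.0]
gripper_width: 45.4
```

>>> drive_tool(
  motion=[
    [[0,0,0],[0,0,0]],
    [[0,0,0],[0,0,0]],
    [[0,0,0],[0,0,0]],
    [[0,0,0],[0,0,0]],
    [[0,0,0],[0,0,0]],
    [[0,0,0],[0,0,0]],
    [[0,0,0],[0,0,0]],
    [[0,0,0],[0,0,0]],
    [[0,0,0],[0,0,0]],
    [[0,0,0],[0,0,0]],
  ],
  claw=0,
  force=45,
)

```text
time_s: 49.53
ee_pos: [424.4, -192.7, 6.0]
ee_rot: [-180.0, -0.0, -83.5]
force: [-0.1, 0.0, 5.9]
gripper_width: 17.8
```

>>> drive_tool(
  motion=[
    [[0,0,0.005],[0,0,0]],
    [[0,0,0.01],[0,0,0]],
    [[0,0,0.015],[0,0,0]],
    [[0.008,0,0.015],[0,0,-0.06]],
    [[0.015,-0.002,0.005],[0,0,-0.09]],
    [[0.018,-0.003,0],[0,0,-0.1]],
    [[0.018,-0.003,0],[0,0,-0.1]],
    [[0.015,-0.003,-0.003],[0,0,-0.09]],
    [[0.01,-0.0015,-0.002],[0,0,-0.042]],
    [[0,0,0],[0,0,0]],
  ],
)

```text
time_s: 50.37
ee_pos: [509.8, -205.3, 50.1]
ee_rot: [-179.9, 0.0, -111.2]
force: [-0.5, 0.3, -0.2]
gripper_width: 17.6
```

```bash
for i in 1 2 3 4 5 6; do python3 look.py w23 wrist >/dev/null; done;  python3 look.py w23 wrist; python3 look.py s10 scene 320 170 90 65 8;python3 -c "
import cv2
i=cv2.imread('pics/w23.png')
cv2.imwrite('pics/w23c.png',cv2.resize(i[0:210,200:440],None,fx=3,fy=3,interpolation=cv2.INTER_CUBIC)[:600])"
```

```text
[ 507.4 -204.9   50.7] [ 579.6 -232.7  221.4] [-0.255  0.099 -0.962]
[ 507.5 -204.9   50.7] [-354.5 -605.5  550.3] [ 0.801  0.416 -0.43 ]
```

View pics/w23.png

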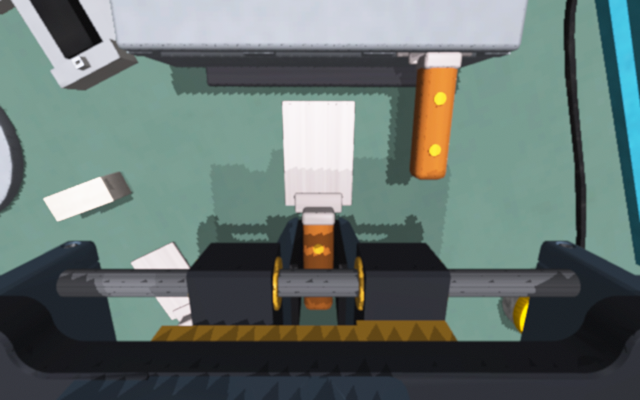

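View pics/w23c.png

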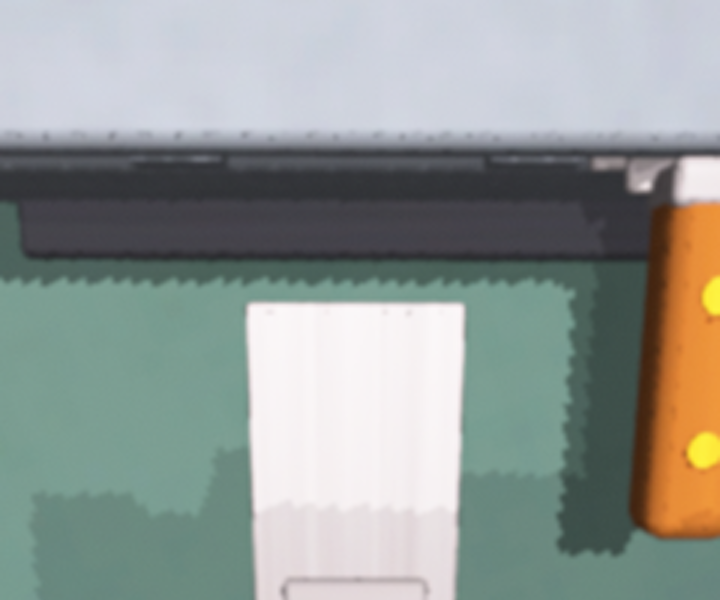

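View pics/s10c.png

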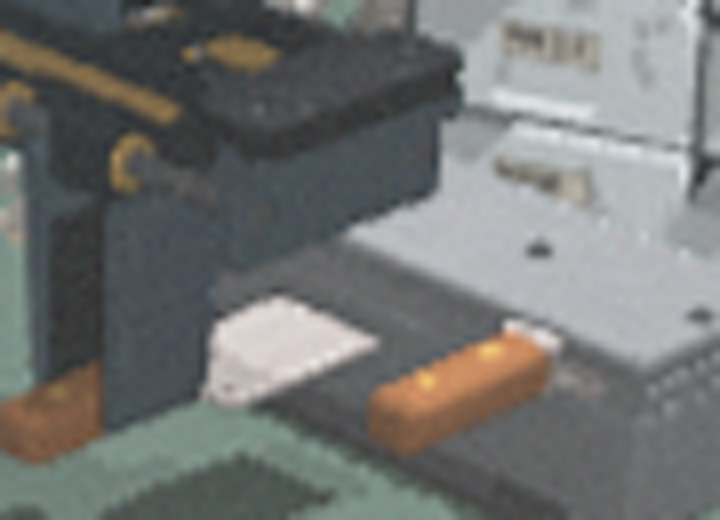

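```bash
cat > loc.py <<'E'
from h import *
import pickle
mid=np.array([607.66,-243.31,0]);x=np.array([.9325,-.3613,0]);y=np.array([.3613,.9325,0])
def L(n,u,v,z,x0=200,y0=0,s=3):
    p=pickle.load(open(f'pics/{n}.pkl','rb'))
    w=at(p,(x0+(u+.5)/s-.5,y0+(v+.5)/s-.5),z); d=w-mid; return np.round([d@x,d@y],1)
E
python3 - <<'E'
from loc import *
n='w23'
for z in(43,52): print(z,L(n,225,163,z),L(n,485,163,z))
print('edge',L(n,100,148,62),L(n,600,150,62))
for z in (47.7,50): print(L(n,247,304,z),L(n,464,304,z),L(n,254,580,z),L(n,457,580,z))
E
```

```text
43 [ 0.6 23.4] [  0.7 -23.4]
52 [-0.9 22.2] [ -0.9 -22.2]
edge [-0.5 40.8] [ -0.7 -39.2]
[-23.7  19.7] [-23.7 -19.9] [-75.7  19.9] [-75.6 -20.3]
[-23.8  19.4] [-23.7 -19.6] [-75.1  19.6] [-75. -20.]
```

>>> drive_tool(
  motion=[
    [[0.0056,-0.0022,0],[0,0,0]],
    [[0.0056,-0.0022,0],[0,0,0]],
    [[0.0056,-0.0022,0],[0,0,0]],
    [[0.0056,-0.0022,0],[0,0,0]],
    [[0.0056,-0.0022,0],[0,0,0]],
    [[0.0056,-0.0022,0],[0,0,0]],
    [[0.0056,-0.0022,0],[0,0,0]],
    [[0,0,0],[0,0,0]],
    [[0,0,0],[0,0,0]],
    [[0,0,0],[0,0,0]],
  ],
)

```text
time_s: 51.6
ee_pos: [546.9, -220.3, 50.3]
ee_rot: [180.0, -0.0, -111.2]
force: [0.7, -0.3, -0.8]
gripper_width: 17.4
```

```bash
python3 look.py w24 wrist 200 0 240 200 3;python3 -c "
from h import *
print(env.state()['force'],env.state()['gripper_width'])"
```

```text
[ 546.9 -220.3   50.4] [ 619.3 -248.1  221.1] [-0.255  0.1   -0.962]
[-0.66512006  1.44069884 -0.42089747] 17.323330657599254
```

View pics/w24c.png

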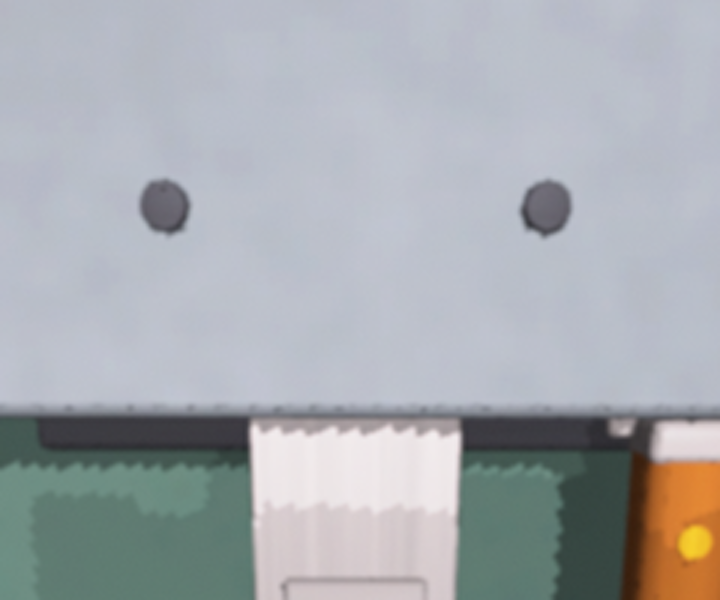

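>>> drive_tool(
  motion=[
    [[0.0042,-0.0016,0],[0,0,0]],
    [[0.0042,-0.0016,0],[0,0,0]],
    [[0.0042,-0.0016,0],[0,0,0]],
    [[0.0042,-0.0016,0],[0,0,0]],
    [[0.0042,-0.0016,0],[0,0,0]],
    [[0.0042,-0.0016,0],[0,0,0]],
    [[0.0042,-0.0016,0],[0,0,0]],
    [[0.0042,-0.0016,0],[0,0,0]],
    [[0,0,0],[0,0,0]],
    [[0,0,0],[0,0,0]],
  ],
)

```text
time_s: 52.48
ee_pos: [581.0, -233.3, 50.4]
ee_rot: [180.0, -0.0, -111.2]
force: [0.4, -0.0, -0.9]
gripper_width: 17.7
```

>>> drive_tool(
  motion=[
    [[0.0019,-0.0007,0],[0,0,0]],
    [[0.0019,-0.0007,0],[0,0,0]],
    [[0.0014,-0.0006,0],[0,0,0]],
    [[0,0,0],[0,0,0]],
    [[0,0,0],[0,0,0]],
    [[0,0,0],[0,0,0]],
    [[0,0,0],[0,0,0]],
    [[0,0,0],[0,0,0]],
    [[0,0,0],[0,0,0]],
    [[0,0,0],[0,0,0]],
  ],
)

```text
time_s: 53.32
ee_pos: [584.5, -234.6, 50.3]
ee_rot: [179.8, 0.0, -111.2]
force: [-4.3, 2.1, 1.9]
gripper_width: 17.5
```

Contact at the expected home pose. A slight extra push, then release.

>>> drive_tool(
  motion=[
    [[0.001,-0.0004,0],[0,0,0]],
    [[0.0005,-0.0002,0],[0,0,0]],
    [[0,0,0],[0,0,0]],
    [[0,0,0],[0,0,0]],
    [[0,0,0],[0,0,0]],
    [[0,0,0],[0,0,0]],
    [[0,0,0],[0,0,0]],
    [[-0.0008,0.0003,-0.0015],[0,0,0]],
    [[0,0,0],[0,0,0]],
    [[0,0,0],[0,0,0]],
  ],
)

```text
time_s: 54.15
ee_pos: [584.5, -234.6, 49.0]
ee_rot: [179.7, 0.0, -111.2]
force: [-7.0, 1.8, 3.7]
gripper_width: 17.8
```

>>> drive_tool(
  motion=[
    [[0,0,0],[0,0,0]],
    [[0,0,0],[0,0,0]],
    [[0,0,0],[0,0,0]],
    [[0,0,0],[0,0,0]],
    [[0,0,0],[0,0,0]],
    [[0,0,0],[0,0,0]],
    [[0,0,0.01],[0,0,0]],
    [[0,0,0.02],[0,0,0]],
    [[0,0,0.03],[0,0,0]],
    [[0,0,0.03],[0,0,0]],
  ],
  claw=0.42,
)

```text
time_s: 54.98
ee_pos: [586.3, -235.3, 140.0]
ee_rot: [179.9, -0.0, -111.2]
force: [0.4, -0.2, 0.8]
gripper_width: 38.6
```

```bash
for i in 1 2 3; do python3 look.py w25 wrist >/dev/null; done;  python3 look.py w25 wrist; python3 look.py s11 scene 320 170 90 65 8
```

```text
[ 587.3 -235.8  140.6] [ 659.8 -263.6  314.2] [-0.247  0.097 -0.964]
[ 586.4 -235.4  139.1] [-354.5 -605.5  550.3] [ 0.801  0.416 -0.43 ]
```

View pics/w25.png

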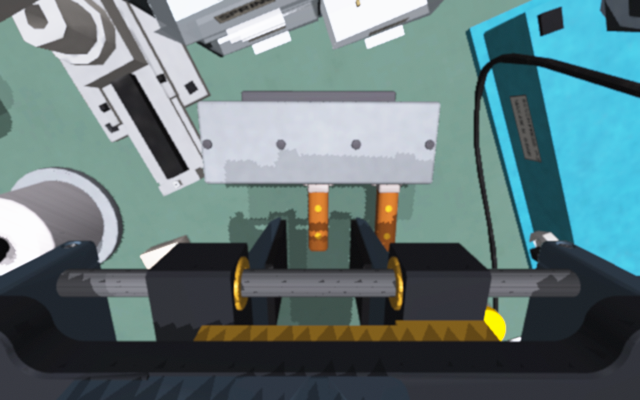

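View pics/s11c.png

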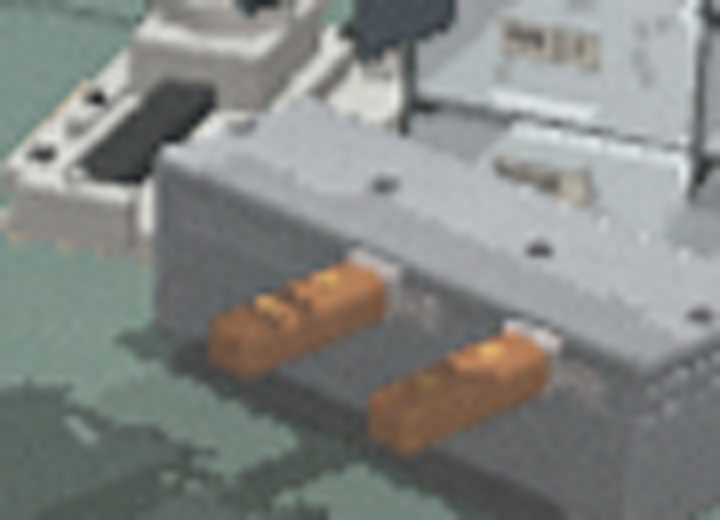

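Run:
```python
from h import *
pt=env.camera_params('top');ps=env.camera_params('scene')
def tri(a,b):
    o1,d1=ray(pt,a);o2,d2=ray(ps,b)
    A=np.stack([d1,-d2],1);s=np.linalg.lstsq(A,o2-o1,rcond=None)[0]
    print((o1+s[0]*d1).round(0),(o2+s[1]*d2).round(0))
tri((312,86),(351,130)); tri((291,98),(329,130)); tri((317,112),(347,160))
```

```text
[ 788. -116.  169.] [ 790. -119.  169.]
[755. -65. 171.] [757. -69. 172.]
[ 745. -130.  101.] [ 744. -129.  101.]
```

>>> drive_tool(
  motion=[
    [[-0.015,0.01,0.008],[0,0,0.05]],
    [[-0.02,0.02,0.008],[0,0,0.06]],
    [[-0.024,0.025,0.008],[0,0,0.07]],
    [[-0.024,0.028,0.006],[0,0,0.07]],
    [[-0.024,0.028,0],[0,0,0.07]],
    [[-0.021,0.026,0],[0,0,0.07]],
    [[-0.0135,0.0205,0],[0,0,0.06]],
    [[0,0,0],[0,0,0]],
    [[0,0,0],[0,0,0]],
    [[0,0,0],[0,0,0]],
  ],
  claw=0.6,
)

```text
time_s: 56.07
ee_pos: [445.5, -78.3, 168.5]
ee_rot: [180.0, -0.0, -85.4]
force: [0.1, -0.0, -1.2]
gripper_width: 54.6
```

```bash
for i in 1 2 3 4; do python3 look.py w26 wrist >/dev/null; done;  python3 look.py w26 wrist 270 90 100 140 4
```

```text
[445.7 -78.7 168.7] [523.1 -72.6 339.5] [-0.272 -0.021 -0.962]
```

View pics/w26.png

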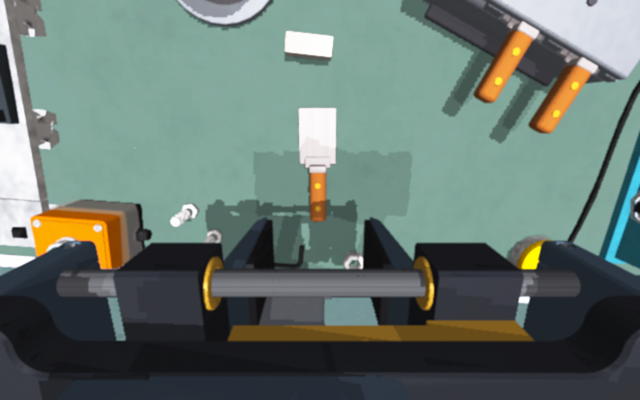

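View pics/w26c.png

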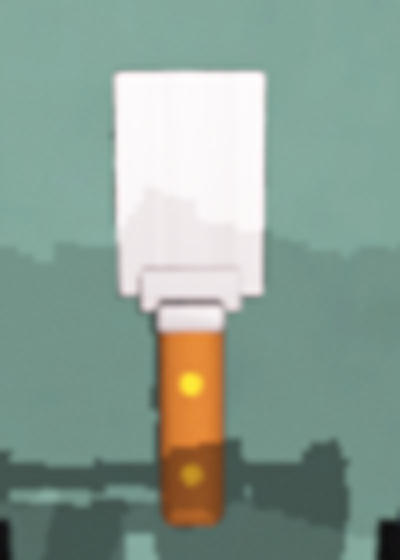

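Run:
```python
from h import *
import pickle
p=pickle.load(open('pics/w26.pkl','rb'))
def q(u,v,z,x0=270,y0=90): return at(p,(x0+(u+.5)/4-.5,y0+(v+.5)/4-.5),z)
t=(q(115,72,3)+q(265,72,3))/2;b=(q(120,295,3)+q(264,295,3))/2;r1=q(191,384,16);r2=q(191,474,16)
print(t,b,r1,r2,[np.degrees(np.arctan2(*(a-c)[1::-1])).round(2) for a,c in((t,b),(r1,r2),(t,r2))],env.state()['ee_rot'],env.state()['ee_pos'])
```

```text
[528.83827459 -70.88051325   3.        ] [469.35467822 -76.16345976   3.        ] [446.92260631 -77.70839016  16.        ] [421.11308577 -79.76300123  16.        ] [np.float64(5.08), np.float64(4.55), np.float64(4.71)] [ 1.79972932e+02 -2.42709673e-03 -8.54366677e+01] [445.71045941 -78.68317574 168.70920389]
```

>>> drive_tool(
  motion=[
    [[-0.0007,0.0007,-0.025],[0,0,0.002]],
    [[0,0,-0.03],[0,0,0]],
    [[0,0,-0.03],[0,0,0]],
    [[0,0,-0.03],[0,0,0]],
    [[0,0,-0.018],[0,0,0]],
    [[0,0,-0.012],[0,0,0]],
    [[0,0,-0.009],[0,0,0]],
    [[0,0,-0.006],[0,0,0]],
    [[0,0,-0.004],[0,0,0]],
    [[0,0,0],[0,0,0]],
  ],
  claw=0.5,
)

```text
time_s: 57.15
ee_pos: [444.7, -77.5, 4.7]
ee_rot: [180.0, -0.0, -85.3]
force: [0.6, -0.1, 0.5]
gripper_width: 45.5
```

>>> drive_tool(
  motion=[
    [[0,0,0],[0,0,0]],
    [[0,0,0],[0,0,0]],
    [[0,0,0],[0,0,0]],
    [[0,0,0],[0,0,0]],
    [[0,0,0],[0,0,0]],
    [[0,0,0],[0,0,0]],
    [[0,0,0],[0,0,0]],
    [[0,0,0],[0,0,0]],
    [[0,0,0],[0,0,0]],
    [[0,0,0],[0,0,0]],
  ],
  claw=0,
  force=45,
)

```text
time_s: 57.98
ee_pos: [444.9, -77.4, 5.5]
ee_rot: [-180.0, -0.0, -85.3]
force: [-0.4, -0.9, 5.0]
gripper_width: 17.5
```

>>> drive_tool(
  motion=[
    [[0,0,0.005],[0,0,0]],
    [[0,0,0.01],[0,0,0]],
    [[0,-0.003,0.015],[0,0,0]],
    [[0.008,-0.008,0.015],[0,0,-0.06]],
    [[0.015,-0.013,0.005],[0,0,-0.09]],
    [[0.018,-0.014,0],[0,0,-0.09]],
    [[0.018,-0.014,0],[0,0,-0.09]],
    [[0.016,-0.011,-0.003],[0,0,-0.08]],
    [[0.011,-0.0065,-0.002],[0,0,-0.042]],
    [[0,0,0],[0,0,0]],
  ],
)

```text
time_s: 58.82
ee_pos: [532.7, -148.2, 49.7]
ee_rot: [-179.9, -0.0, -111.2]
force: [0.7, -1.1, -1.5]
gripper_width: 17.7
```

```bash
for i in 1 2 3 4 5 6; do python3 look.py w27 wrist >/dev/null; done;  python3 look.py w27 wrist 200 0 240 200 3; python3 look.py s12 scene 320 170 90 65 8
```

```text
[ 529.8 -146.3   50.2] [ 602.  -174.   220.9] [-0.255  0.099 -0.962]
[ 530.  -146.4   50.3] [-354.5 -605.5  550.3] [ 0.801  0.416 -0.43 ]
```

View pics/w27c.png

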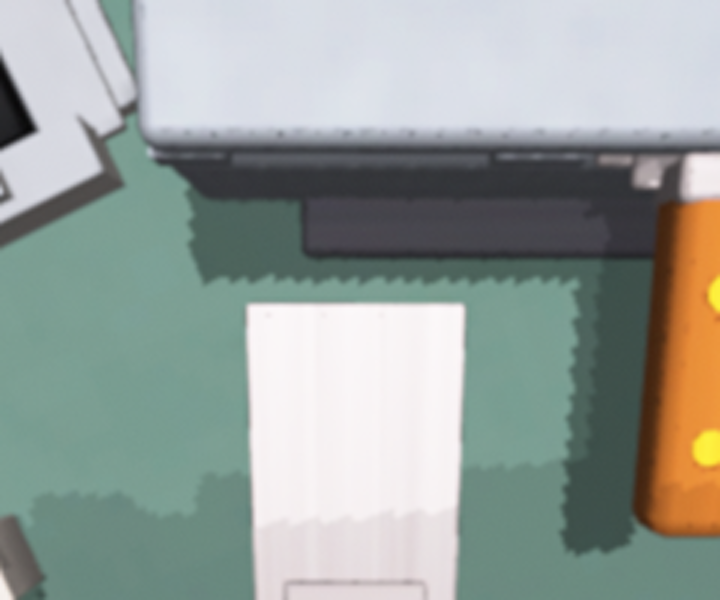

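View pics/s12c.png

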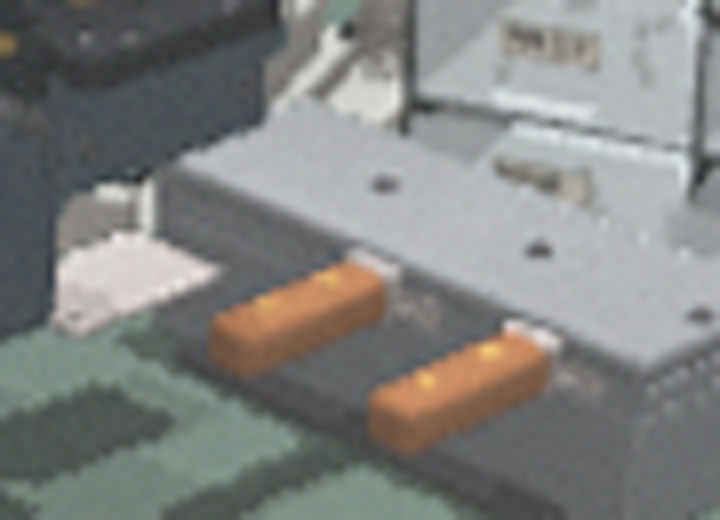

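Run:
```python
from loc import *
n='w27'
print(L(n,231,161,43),L(n,491,161,43))
for z in (47.8,): print(L(n,247,304,z),L(n,464,304,z),L(n,255,580,z),L(n,457,580,z))
```

```text
[ 0.5 85.1] [ 0.6 38.5]
[-24.   82.4] [-24.  43.] [-75.8  82.4] [-75.8  42.6]
```

>>> drive_tool(
  motion=[
    [[-0.0003,-0.0008,0],[0,0,0]],
    [[0.0056,-0.0022,0],[0,0,0]],
    [[0.0056,-0.0022,0],[0,0,0]],
    [[0.0056,-0.0022,0],[0,0,0]],
    [[0.0056,-0.0022,0],[0,0,0]],
    [[0.0056,-0.0022,0],[0,0,0]],
    [[0.0056,-0.0022,0],[0,0,0]],
    [[0.0056,-0.0022,0],[0,0,0]],
    [[0,0,0],[0,0,0]],
    [[0,0,0],[0,0,0]],
  ],
)

```text
time_s: 60.05
ee_pos: [569.7, -163.1, 49.9]
ee_rot: [180.0, -0.0, -111.2]
force: [1.0, 0.2, -0.9]
gripper_width: 17.6
```

```bash
python3 look.py w28 wrist 200 0 240 200 3;python3 -c "
from h import *
print(env.state()['force'],env.state()['gripper_width'])"
```

```text
[ 569.2 -163.    49.8] [ 642.  -191.   220.7] [-0.254  0.099 -0.962]
[ 0.17495921  0.02307709 -1.1358363 ] 17.452843419283152
```

View pics/w28c.png

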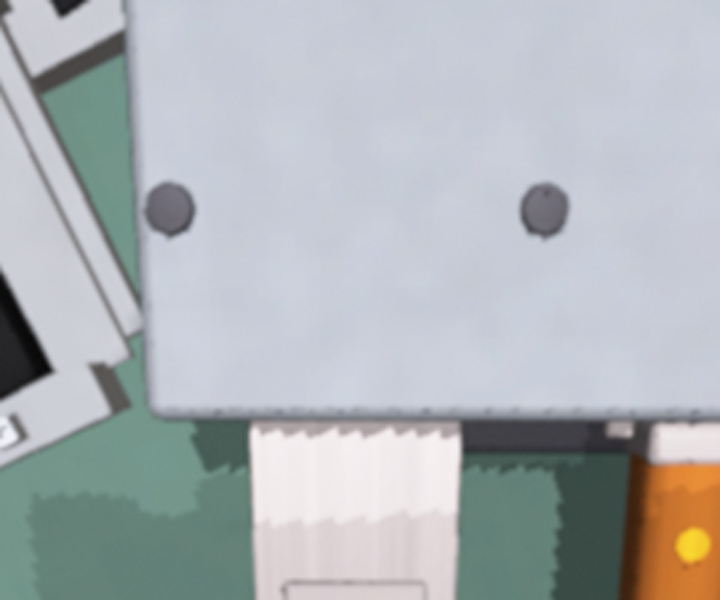

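>>> drive_tool(
  motion=[
    [[0.0042,-0.0016,0],[0,0,0]],
    [[0.0042,-0.0016,0],[0,0,0]],
    [[0.0042,-0.0016,0],[0,0,0]],
    [[0.0042,-0.0016,0],[0,0,0]],
    [[0.0042,-0.0016,0],[0,0,0]],
    [[0.0042,-0.0016,0],[0,0,0]],
    [[0.0042,-0.0016,0],[0,0,0]],
    [[0.0042,-0.0016,0],[0,0,0]],
    [[0,0,0],[0,0,0]],
    [[0,0,0],[0,0,0]],
  ],
)

```text
time_s: 60.93
ee_pos: [603.2, -175.9, 49.9]
ee_rot: [180.0, -0.0, -111.2]
force: [-0.6, -0.6, -0.7]
gripper_width: 17.4
```

>>> drive_tool(
  motion=[
    [[0.0019,-0.0007,0],[0,0,0]],
    [[0.0019,-0.0007,0],[0,0,0]],
    [[0.0018,-0.0007,0],[0,0,0]],
    [[0,0,0],[0,0,0]],
    [[0,0,0],[0,0,0]],
    [[0,0,0],[0,0,0]],
    [[0,0,0],[0,0,0]],
    [[0,0,0],[0,0,0]],
    [[0,0,0],[0,0,0]],
    [[0,0,0],[0,0,0]],
  ],
)

```text
time_s: 61.77
ee_pos: [607.1, -177.3, 49.8]
ee_rot: [179.8, -0.0, -111.2]
force: [-5.0, 1.9, 2.3]
gripper_width: 17.8
```

>>> drive_tool(
  motion=[
    [[0.001,-0.0004,0],[0,0,0]],
    [[0.0005,-0.0002,0],[0,0,0]],
    [[0,0,0],[0,0,0]],
    [[0,0,0],[0,0,0]],
    [[0,0,0],[0,0,0]],
    [[0,0,0],[0,0,0]],
    [[0,0,0],[0,0,0]],
    [[-0.0008,0.0003,-0.0015],[0,0,0]],
    [[0,0,0],[0,0,0]],
    [[0,0,0],[0,0,0]],
  ],
)

```text
time_s: 62.6
ee_pos: [607.1, -177.3, 48.5]
ee_rot: [179.7, -0.0, -111.2]
force: [-7.0, 2.6, 3.3]
gripper_width: 17.7
```

>>> drive_tool(
  motion=[
    [[0,0,0],[0,0,0]],
    [[0,0,0],[0,0,0]],
    [[0,0,0],[0,0,0]],
    [[0,0,0],[0,0,0]],
    [[0,0,0],[0,0,0]],
    [[0,0,0],[0,0,0]],
    [[0,0,0.01],[0,0,0]],
    [[0,0,0.02],[0,0,0]],
    [[0,0,0.03],[0,0,0]],
    [[0,0,0.03],[0,0,0]],
  ],
  claw=0.42,
)

```text
time_s: 63.43
ee_pos: [608.9, -178.1, 139.5]
ee_rot: [179.9, -0.0, -111.2]
force: [1.6, -1.3, 0.5]
gripper_width: 38.4
```

>>> drive_tool(
  motion=[
    [[-0.01,-0.01,0.03],[0,0,0]],
    [[-0.02,-0.01,0.03],[0,0,0]],
    [[-0.03,-0.01,0.03],[0,0,0]],
    [[-0.035,-0.01,0.02],[0,0,0]],
    [[-0.035,-0.01,0],[0,0,0]],
    [[-0.035,0,0],[0,0,0]],
    [[-0.025,0,0],[0,0,0]],
    [[0,0,0],[0,0,0]],
    [[0,0,0],[0,0,0]],
    [[0,0,0],[0,0,0]],
  ],
)

```text
time_s: 64.27
ee_pos: [421.5, -228.1, 248.0]
ee_rot: [-179.9, -0.0, -111.2]
force: [0.5, -0.0, -1.0]
gripper_width: 37.9
```

```bash
for i in 1 2 3 4; do python3 look.py w29 wrist >/dev/null; done;  python3 look.py w29 wrist; python3 look.py s13 scene 200 120 240 150 3;python3 look.py t13 top 230 120 190 150 4; python3 -c "
from h import *
print(env.state()['force'],env.state()['gripper_width'])"
```

```text
[ 421.5 -227.8  246.9] [ 494.  -255.5  417.8] [-0.254  0.099 -0.962]
[ 421.4 -227.7  246.9] [-354.5 -605.5  550.3] [ 0.801  0.416 -0.43 ]
[ 421.2 -227.7  246.9] [ 388.1 -129.9 1148.5] [ 0.112 -0.007 -0.994]
[0.49179155 0.19740066 0.49945301] 38.08526709672541
```

View pics/w29.png

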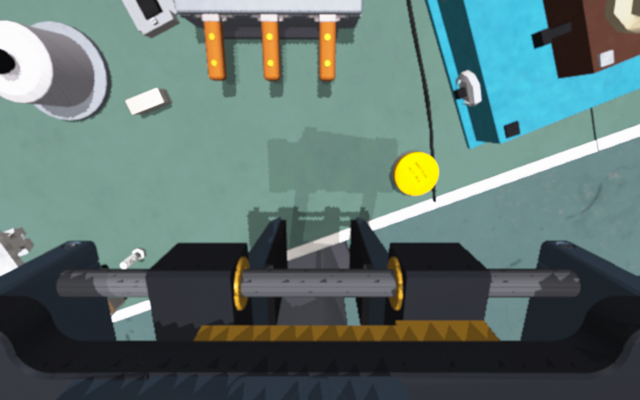

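View pics/s13c.png

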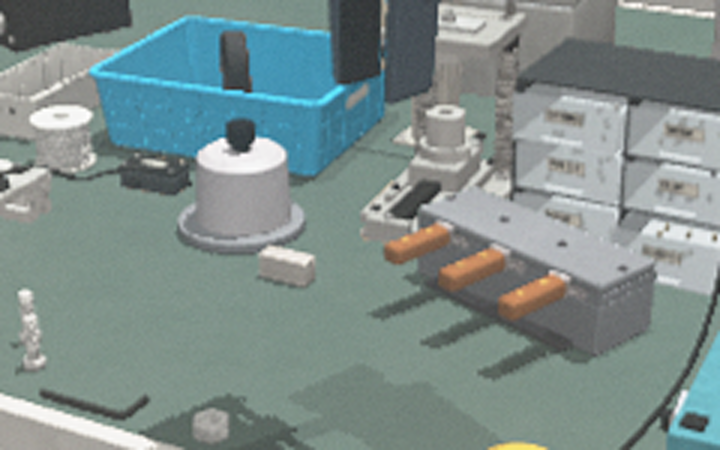

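View pics/t13c.png

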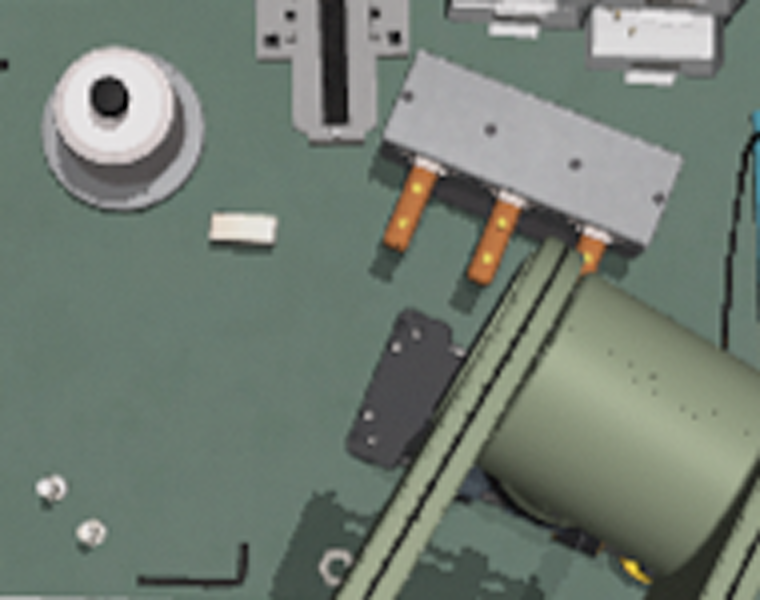

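Run:
```python
from loc import *
p=pickle.load(open('pics/w29.pkl','rb'))
print('tin',at(p,(416.5,174),27).round(1))
for u,v in ((215,78),(271,78.5),(327,79)): 
    d=at(p,(u,v),59)-mid; print('handle end',(d@x).round(1),(d@y).round(1))
s=env.state();print(s['qvel'].round(2),s['gripper_width']); env.job_done()
```

```text
tin [ 376.2 -348.1   27. ]
handle end -64.2 62.1
handle end -64.6 0.1
handle end -65.0 -61.9
[ 0.04 -0.35  0.24  0.    0.06 -0.08] 38.08526709672541
the job is handed in; nothing more can be done
```

I finished the job and handed it in at about 65 s; the hand-in reports no verdict. I lifted the dust cover off and stood it upright on the bench. Both bearing caps are stacked mouth-down on the stand, and the cover is back over them. All three scrapers are in slots 1 to 3, blade first.

**Last checks:**
- **Caps:** each one made contact at the expected height when I set it down.
- **Cover:** it seated at the same gripper height I picked it up from, to within 0.2 mm. The pictures show it upright and centred.
- **Scrapers:** the handle ends measure 64–65 mm in front of the holder face, which is fully home for a 65 mm handle. They sit at +62, 0 and −62 mm across the holder, in line with the slots.
- **Gauge block and tin:** the gauge block looks unmoved in the top view, and the tin measures within about 1 mm of its first position.
- **Gripper:** open, holding nothing and clear of everything.

**Disagreements and surprises:**
- The top camera and the wrist camera differed by 2 to 4 mm. I used the wrist camera, which agreed with the fingers, and every fit matched it.
- The middle scraper was knocked aside early on, so I measured it again before picking it up.
- I saw no grip slip.

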